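Draw a guarded bolt with a hooked rod

ROBOT

A 7-joint arm with a two-finger parallel gripper is mounted at the origin on a cart in front of the work surface, level with it; the furniture and walls round the work are solid. World frame = base frame: x ahead of the robot, y to its left, z up, the work surface at z = 0. Lengths are in m, angles in rad, forces in N, time in s.
With the tool pointing down it reaches from about 0.4 to 0.925 m from the base axis. Payload 5.6 kg.
Tool frame: the origin (TCP) lies on the centre line of the jaws, within the pads' length; the fingertips stand 19 mm ahead of it and the grasp point (between the pads) is the TCP; z points along the fingers, y is the direction in which the jaws open and shut (so a half turn about z gives the same grasp; the last joint's range is limited). The gripper opens to 85 mm and grips with 20 to 120 N. Pads are 22 mm wide; open, the fingers measure 114 mm over their backs; the gripper's body (76 mm by 85 mm) begins 54 mm behind the grasp point. The pads swing forward as they close: fully open they stand 13 mm farther back than shut.
Start: joints at [1.275, 0.468, -0.012, 1.603, 0.006, 1.071, -0.056], TCP at [0.163, -0.629, 0.25] pointing down, gripper open.
Joint ranges: [-2.53, 2.53], [-0.31, 2.02], [-1.57, 1.55], [0.28, 2.44], [-1.29, 4.43], [0.15, 1.84], [-2.92, 2.92]. Speed limits (rad/s): [2.57, 2.57, 3.14, 3.14, 3.14, 3.14, 3.14].

INTERFACE

Orientations are given as a unit quaternion [x, y, z, w].
In Python, from workcell import monitor, eyes, bot gives the robot as it stands.
- The arm moves only by the tool step_arm, never from a script. Its argument "increments" is a list of rows, each a list of 7 numbers: the closure, from 0 (fully open) to 1 (shut), then the shift along the tool's x, y, z in m, then the turn, a rotation vector about the tool's x, y, z in degrees. In form: [[hand, x, y, z, ax, ay, az], ...]. A call has 1 to 12 rows; each row shifts and turns the pose as measured when the row begins, along the tool's axes as they then stand; what a row does not reach is not made up. A row lasts 1/12 s, in which the tool goes at most 41.7 mm and 7.16 degrees, less where a joint would pass 70% of its speed; a pose out of reach is approached as far as the arm can. A call is refused whole if a number of a shift passes 0.0417 or a number of a turn 7.16, either way. A call with a gripper value outside its range is refused whole. The fingers move at their own pace and stop on an object; "grip_force" is the grip in N (left out, the last holds). Time passes only in rows, so rows that do not move let the fingers close. It gives the time, the measured TCP pose, the force and the opening at its end, in the units of the state.
- monitor.observe(): the state, without advancing time (a new reading comes with each control period).
- eyes.read_camera(name): name is "scene" or "top" or "wrist"; returns a dict with "img" (480x640x3 uint8, red, green, blue), "depth" (480x640 float32, m along the optical axis (not along the pixel's ray), 0 where there is no reading), "fx", "fy", "cx", "cy" (pixels), "origin" and "orientation" of the camera in the world. Camera axes: x right, y up, looking along -z (the intrinsics and any distortion apply to the point x, -y, -z); pixel columns grow to the right and rows downward; lengths in m; the calibration is good to about 2 mm. A picture is of the moment at which its call begins.
- bot.finish_job(): hands the job in, once; it reports no verdict.
The state is a dict: "t": time; "qpos": joint angles; "qvel": joint speeds; "joint_torque": joint torques, N m; "eef_pos": TCP position; "ee_rot": TCP orientation; "contact_force": force on the tool from outside, world axes, zero at the start; "moment": the same for the moment, N m; "finger_gap": finger opening in m.
Only numpy, scipy, OpenCV 4.12 (cv2) and the standard library are available. Lean on these libraries where they do the work, as an engineer would, in place of code of your own. Each camera call takes 0.05 s, during which the arm holds its last target.

TASK

Unlock the bench fixture: its bolt sits deep inside the grilled steel finger guard, where the gripper must not touch it, so take the hooked rod from its rubber mat, reach it in through the guard's open front, hook it behind the bolt's upright pin and draw the bolt towards the open front until you feel it bear on its adjustable rubber buffer. Seat it there with a steady pull of about 12 N kept up for a good second, never forcing the rod against bolt or guard with more than 18 N. Then unhook the rod, leaving the bolt drawn, and lay it flat with its handle on the middle of the mat, with the spool, the wax block and the weight left where they are.

Things in the scene. Friction and masses are not known exactly. Their poses are not given: they have to be found in the camera images.
- hook: Hooked rod, 160 g: 7 mm round steel, rectangular wooden handle 100 long, 22 wide, 26 high. Origin: middle of the handle's underside; x along the rod towards the crook, z up as it lies. Centre line at z = 13 mm. The shaft is straight at y = 0 from x = 50 to 119, then swings out to y = +20 at x = 155, round the end at x = 175, y = 0, to the tip at x = 169, y = -12 mm.
- crook (a point): Point in the hooked rod's crook, on the shaft's line, x = 166.5, z = 13 mm in the rod's frame: the pin's axis lies here while pulled. Axes as the rod's.
- mouth (a point): Middle of the hook's mouth, x = 147, y = -8, z = 13 mm in the rod's frame; the mouth is about 35 mm wide along the rod and opens to the rod's -y side. With its thickness the rod ends at x = 179 and reaches out to y = +24 mm there. Axes as the rod's.
- mat: Flat black rubber mat, 100 x 140 mm, 4 mm thick, fixed to the bench; origin at the middle of its underside.
- guard: Fixed grey steel finger guard, 150 deep (x), 160 wide, 66 mm high, with side flanges. Origin: middle of its underside; -x looks out of the open front at x = -75, z up. Floor 6 mm thick, inside 150 mm wide, back wall's inner face at x = +70. Reach in under the grille on top (bars 25 mm apart), whose lowest underside is 60 mm above the bench.
- bolt: Steel bolt sliding on the guard's floor along the guard's x at y = 0: a low flat bar with an upright round pin of 10 mm diameter. Free to hook from 22 mm (bar, guides and buffer are lower) to 58 mm (pin's top) above the bench. Origin: foot of the pin's axis, 6 mm above the bench, at guard x = 28 mm minus the slide value. Axes as the guard's.
- bolt_slide (a joint): Travel of the bolt towards the guard's open front (the guard's -x), m: 0 fully locked. Somewhere between 0.026 and 0.060, set differently each time and not known beforehand, its bar meets an adjustable rubber buffer, which gives 0.05 to 0.1 mm per newton. Before that it slides stiffly, at about 3 N, and it stays where it is left.
- spool: Wooden spool of dark thread, about 62 x 46 x 51 mm, a bystander; origin under its middle.
- beeswax: Yellow block of wax, 38 x 55 x 22 mm, a bystander; origin under its middle.
- weight: Steel weight with a dark top, 62 x 62 x 51 mm, a bystander; origin under its middle.
Not all that is in view belongs to the job. What is shaped like the mat but red is not meant.

How it is judged:
By the outcome, as a careful person would: the job done as asked, in the order asked, and still so for the second after the job is handed in, with the robot touching nothing.
It also fails if it takes over 67 s, if anything falls off the work surface, if the arm or the gripper's body presses on something with over 40 N, if the wrist force passes 120 N, or if a joint passes its speed limit or range.

## Working session

There is one attempt and no reset: what is moved stays moved. The work goes in short steps, Python scripts to look and compute and a tool call to move; the robot and the scene stay as the last step left them, time stands still between calls to the robot, and variables do not carry over. Pictures are saved under pics/ and viewed, and the job is handed in when it is done.

Besides the shell and the picture viewer there is one more tool, called after ">>>" by a JSON object that holds its "method" and its "body". step_arm: Moves the arm, as the interface text tells. Its arguments: {"type":"object","properties":{"increments":{"type":"array"},"grip_force":{"type":"number"}},"required":["increments"]}

```bash
ls; mkdir -p pics
cat > h.py <<'E'
import numpy as np, cv2
from workcell import monitor, eyes, bot
from scipy.spatial.transform import Rotation as R
def cap(name,fn=None):
    c=eyes.read_camera(name)
    if fn: cv2.imwrite('pics/'+fn,c['img'][:,:,::-1])
    np.savez('/tmp/'+name+'.npz',**c)
    return c
def P(c,u,v,d=None):
    u=np.asarray(u,float);v=np.asarray(v,float)
    if d is None: d=c['depth'][v.astype(int),u.astype(int)]
    p=np.stack([(u-c['cx'])/c['fx']*d,-(v-c['cy'])/c['fy']*d,-d],-1)
    return R.from_quat(c['orientation']).apply(p.reshape(-1,3)).reshape(p.shape)+c['origin']
def cloud(c):
    v,u=np.mgrid[:480,:640]; p=P(c,u,v); p[c['depth']==0]=np.nan; return p
E
python3 - <<'E'
from h import *
s=monitor.observe();print({k:np.round(v,3) for k,v in s.items()})
for n in ['scene','top','wrist']:
    c=cap(n,n+'0.png');print(n,{k:np.round(c[k],3) for k in c if k not in('img','depth')})
E
```

```text
pics
{'t': np.float64(0.0), 'qpos': array([ 1.275,  0.468, -0.012,  1.604,  0.006,  1.071, -0.056]), 'qvel': array([-0.   ,  0.001,  0.   , -0.001, -0.001, -0.001,  0.   ]), 'joint_torque': array([ 0.0000e+00, -5.3239e+01,  2.2000e-02, -2.5131e+01,  1.2000e-02,
        8.0000e-03,  0.0000e+00]), 'eef_pos': array([ 0.162, -0.629,  0.249]), 'ee_rot': array([ 0.992,  0.126, -0.   , -0.001]), 'contact_force': array([ 0.686, -0.464,  0.047]), 'moment': array([0.018, 0.02 , 0.058]), 'finger_gap': np.float64(0.085)}
scene {'fx': np.float64(454.547), 'fy': np.float64(454.547), 'cx': np.float64(326.716), 'cy': np.float64(234.793), 'origin': array([-0.124, -0.987,  0.787]), 'orientation': array([ 0.446, -0.163, -0.31 ,  0.824])}
top {'fx': np.float64(606.89), 'fy': np.float64(606.89), 'cx': np.float64(322.032), 'cy': np.float64(249.506), 'origin': array([ 0.058, -0.115,  1.509]), 'orientation': array([-0.122,  0.125,  0.7  , -0.692])}
wrist {'fx': np.float64(378.19), 'fy': np.float64(378.19), 'cx': np.float64(319.375), 'cy': np.float64(240.602), 'origin': array([ 0.229, -0.612,  0.373]), 'orientation': array([-0.107,  0.084, -0.607,  0.783])}
```

View pics/scene0.png

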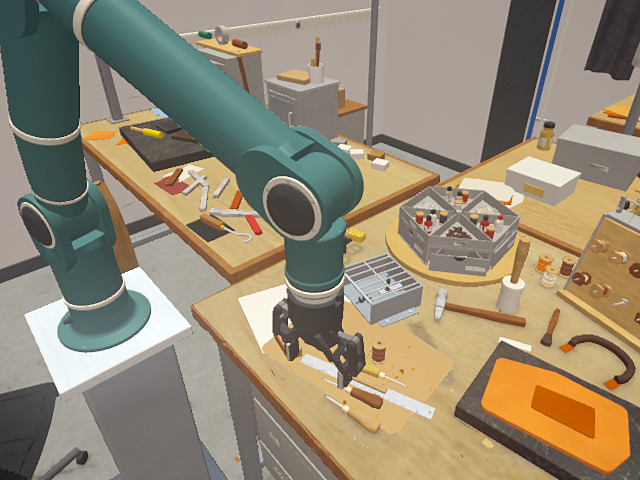

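View pics/top0.png

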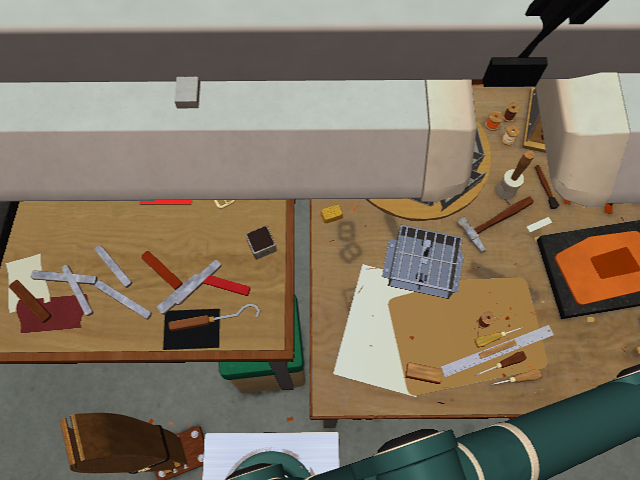

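View pics/wrist0.png

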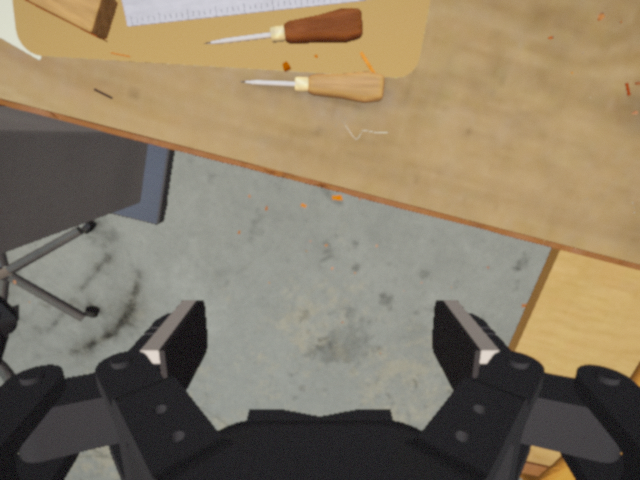

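The top view shows the rod on a black mat at (190,325), with the crook at (250,310). The red lookalike mat is at (52,313), the guard at (425,260), the wax at (332,213), the weight at (261,241) and the spool at (487,319). Other things that could be mistaken for the rod are the files at (120,295) and (190,285), the wooden block or handle at (28,300) and the awls at (500,360). I choose the rod on the black mat and will check that with crops.

Run:
```python
from h import *
c=dict(np.load('/tmp/top.npz'))
im=c['img'][:,:,::-1]
cv2.imwrite('pics/c1.png',cv2.resize(im[290:360,150:275],None,fx=6,fy=6,interpolation=cv2.INTER_CUBIC))
cv2.imwrite('pics/c2.png',cv2.resize(im[210:310,370:480],None,fx=6,fy=6,interpolation=cv2.INTER_CUBIC))
for n,u,v in [('matcorner',165,347),('mat',215,345),('handle',190,323),('bench',150,345),('bench2',330,300),('crook',259,311),('guardtop',425,235),('wax',332,213),('wt',261,238),('spool',487,319)]:
    print(n,P(c,u,v).round(4))
```

```text
matcorner [0.3537 0.2683 0.0049]
mat [0.357  0.1437 0.0068]
handle [0.4083 0.2047 0.029 ]
bench [ 0.361   0.3087 -0.0046]
bench2 [ 0.4718 -0.1448 -0.0006]
crook [0.4387 0.0346 0.0228]
guardtop [ 0.6266 -0.391   0.0558]
wax [ 0.7065 -0.1536  0.0196]
wt [0.6222 0.0307 0.0571]
spool [ 0.407  -0.5309  0.0438]
```

View pics/c1.png

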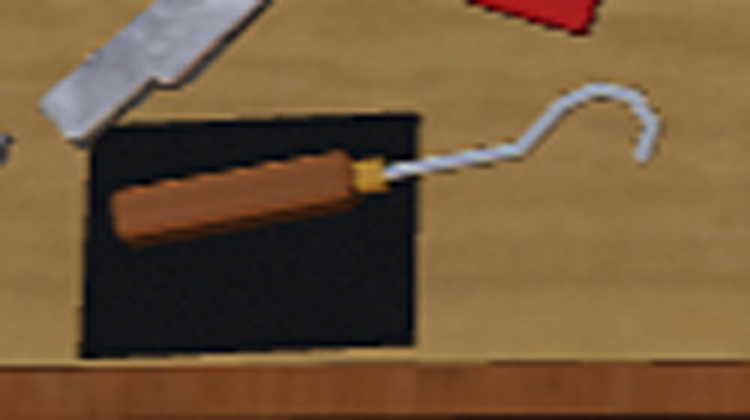

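View pics/c2.png

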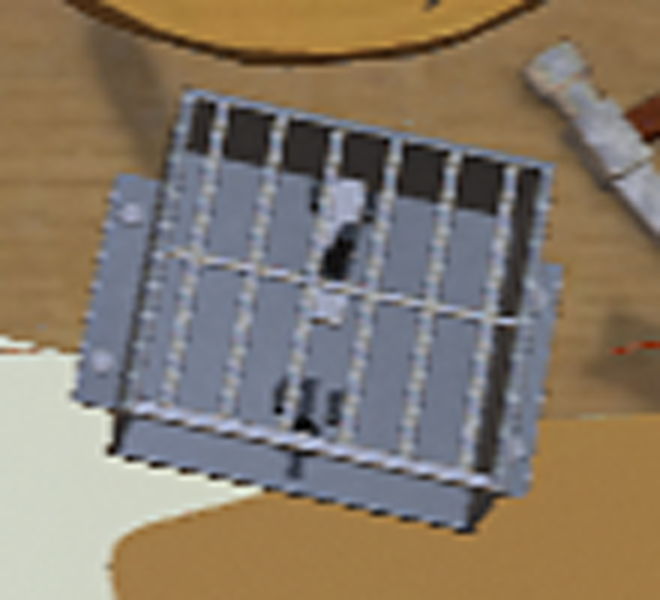

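The close crops confirm the hooked rod with its wooden handle lying on the black mat. The guard's open front faces the robot, with the buffer block near the front and the pin behind it. Next I move the wrist camera over the guard.

>>> {"method": "step_arm", "body": {"increments": [[0,0.037,-0.0155,-0.009,0,0,0],[0,0.037,-0.0155,-0.009,0,0,0],[0,0.037,-0.0155,-0.009,0,0,0],[0,0.037,-0.0155,-0.009,0,0,0],[0,0.037,-0.0155,-0.009,0,0,0],[0,0.037,-0.0155,-0.009,0,0,0],[0,0.037,-0.0155,-0.009,0,0,0],[0,0.037,-0.0155,-0.009,0,0,0],[0,0.037,-0.0155,-0.009,0,0,0],[0,0,0,0,0,0,0],[0,0,0,0,0,0,0]]}}

```text
t: 1.07
eef_pos: [0.4554, -0.4046, 0.3269]
ee_rot: [0.992, 0.122, -0.002, -0.004]
contact_force: [-1.2, -0.5, -0.0]
finger_gap: 0.0854
```

Run:
```python
from h import *
s=monitor.observe();print(s['t'],s['eef_pos'],s['ee_rot'],s['qpos'].round(2),s['contact_force'])
c=cap('wrist','w1.png');np.savez('/tmp/guard.npz',**c);print(c['origin'])
```

```text
1.0667 [ 0.45544971 -0.40459326  0.32694937] [ 0.99248946  0.12222722 -0.00240944 -0.00440184] [ 0.78  0.35 -0.15  1.61  0.05  1.2  -0.7 ] [-1.17577109 -0.46179815 -0.02948746]
[ 0.52274287 -0.38923727  0.44993302]
```

View pics/w1.png

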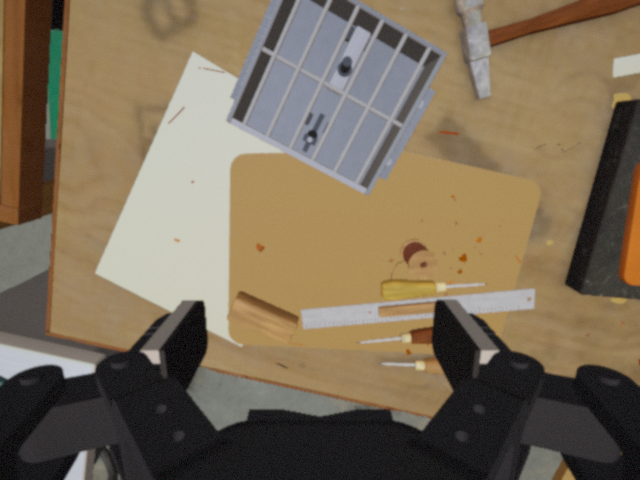

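The guard is at the top of the frame, with its front edge from (228,122) to (368,192) and the pin at about (345,66). The back is cut off, so I move forward 0.1.

>>> {"method": "step_arm", "body": {"increments": [[0,0.035,0,0,0,0,0],[0,0.035,0,0,0,0,0],[0,0.035,0,0,0,0,0],[0,0,0,0,0,0,0]]}}

```text
t: 1.45
eef_pos: [0.5553, -0.3833, 0.3252]
ee_rot: [0.993, 0.117, -0.004, -0.005]
contact_force: [-0.1, 1.7, -0.2]
finger_gap: 0.085
```

Run:
```python
from h import *
s=monitor.observe();print(s['t'],s['eef_pos'],s['qvel'].round(3))
c=cap('wrist','w2.png');np.savez('/tmp/guard.npz',**c);print(c['origin'])
im=c['img'][:,:,::-1]
cv2.imwrite('pics/w2c.png',cv2.resize(im[40:300,190:470],None,fx=2.3,fy=2.3,interpolation=cv2.INTER_CUBIC))
```

```text
1.45 [ 0.55528498 -0.3832576   0.32519412] [ 0.054 -0.034  0.062  0.062  0.028  0.028  0.031]
[ 0.62307955 -0.36868958  0.44796966]
```

View pics/w2c.png

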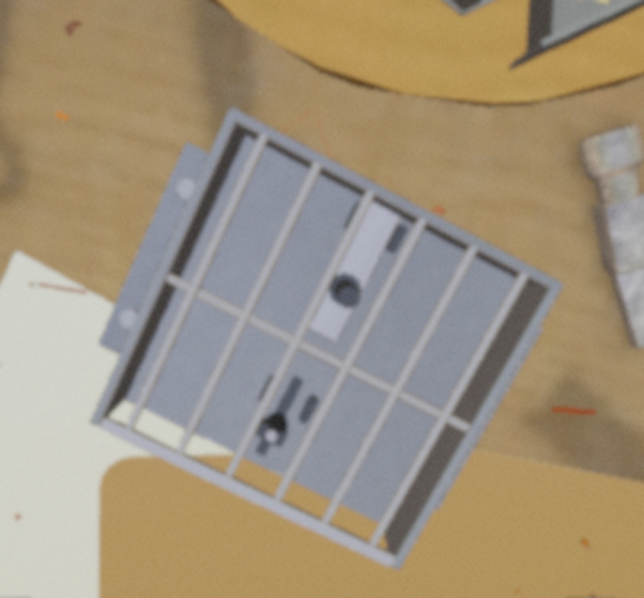

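In this crop the guard is whole. The top-frame corners are at (95,420), (398,565), (232,110) and (558,285), and the pin top is at (345,290), with nothing standing in front of the guard.

```bash
cat >> h.py <<'E'
def Pz(c,u,v,z):
    a=P(c,u,v,1.0)-c['origin']; return c['origin']+a*((z-c['origin'][2])/a[...,2:3] if a.ndim>1 else (z-c['origin'][2])/a[2])
E
python3 - <<'E'
from h import *
c=dict(np.load('/tmp/guard.npz'))
g={}
for n,u,v,z in [('FL',95,420,.066),('FR',398,565,.066),('BL',232,110,.066),('BR',558,285,.066),('pin',345,290,.058)]:
    uu,vv=u/2.3+190,v/2.3+40
    g[n]=Pz(c,uu,vv,z);print(n,uu,vv,g[n].round(4),'depth pt',P(c,uu,vv).round(4))
for a,b in ['FL FR'.split(),'BL BR'.split(),'FL BL'.split(),'FR BR'.split()]:
    d=g[b]-g[a];print(a,b,np.linalg.norm(d),np.degrees(np.arctan2(d[1],d[0])))
print('centre',sum(g[k] for k in('FL','FR','BL','BR'))/4)
p=cloud(c)
m=(p[...,2]>.05)&(p[...,2]<.075)&(np.hypot(p[...,0]-.56,p[...,1]+.4)<.14)
q=p[m];print(len(q),np.percentile(q[:,2],[5,50,95]))
r=cv2.minAreaRect((q[:,:2]*1000).astype(np.float32));print(r)
# heights in front of guard
m=(p[...,0]<.5)&(p[...,2]>.012)&(p[...,0]>.25)
q=p[m];print(len(q),q.min(0) if len(q) else '',q.max(0) if len(q) else '')
E
```

```text
FL 231.30434782608697 222.60869565217394 [ 0.5136 -0.2966  0.066 ] depth pt [ 0.5133 -0.2964  0.065 ]
FR 363.0434782608696 285.6521739130435 [ 0.4776 -0.448   0.066 ] depth pt [ 0.478  -0.4477  0.0671]
BL 290.8695652173913 87.82608695652175 [ 0.6555 -0.3294  0.066 ] depth pt [ 0.6556 -0.3292  0.0642]
BR 432.60869565217394 163.91304347826087 [ 0.619  -0.4809  0.066 ] depth pt [ 0.619  -0.4812  0.0651]
pin 340.0 166.08695652173913 [ 0.5952 -0.3928  0.058 ] depth pt [ 0.5952 -0.3927  0.0584]
FL FR 0.1555306810269152 -103.37359829145154
BL BR 0.15577697261005827 -103.51792013021127
FL BL 0.14561685259605986 -13.007507260051334
FR BR 0.14522310903633895 -13.103492154746574
centre [ 0.56642036 -0.38872618  0.066     ]
7687 [0.05709806 0.06516945 0.06697064]
((566.0150146484375, -388.4622802734375), (160.16331481933594, 150.30477905273438), 76.70471954345703)
9197 [ 0.26547914 -0.82134942  0.01200541] [ 0.49999308 -0.32465229  0.06940658]
```

Run:
```python
from h import *
c0=np.array([.566,-.3886]);a=np.radians(-13.25);gx=np.array([np.cos(a),np.sin(a)]);gy=np.array([-gx[1],gx[0]])
p=cloud(dict(np.load('/tmp/guard.npz')))
X=(p[...,:2]-c0)@gx;Y=(p[...,:2]-c0)@gy
for x0 in range(-280,-80,20):
    print(x0,[ (lambda q: round(float(np.percentile(q,98))*1000) if len(q)>5 else None)(p[...,2][(X>x0/1e3)&(X<(x0+20)/1e3)&(Y>y0/1e3)&(Y<(y0+20)/1e3)]) for y0 in range(-100,120,20)])
```

```text
-280 [27, 27, 28, 27, 27, 2, 2, 2, None, None, None]
-260 [24, 24, 24, 21, 21, 2, 2, 1, None, None, 1]
-240 [2, 2, 2, 2, 2, 2, 2, 2, 2, None, 2]
-220 [2, 2, 2, 2, 2, 2, 2, 2, 1, 2, 1]
-200 [2, 2, 2, 2, 9, 4, 2, 2, 2, 2, 2]
-180 [2, 2, 2, 2, 2, 2, 2, 2, 1, 1, 2]
-160 [2, 2, 2, 2, 2, 2, 2, 2, 2, 2, 2]
-140 [2, 2, 2, 2, 2, 2, 2, 2, 2, 2, 2]
-120 [2, 2, 2, 2, 2, 2, 2, 2, 2, 2, 2]
-100 [2, 2, 2, 2, 2, 2, 2, 2, 1, 2, 2]
```

```bash
cat >> h.py <<'E'
def yaw():
    m=R.from_quat(monitor.observe()['ee_rot']).as_matrix(); return np.degrees(np.arctan2(m[1,0],m[0,0]))
def plan(target,psi,n,hand=0,quiet=False):
    """n equal rows to target pos, yaw psi deg (tool down), incl. tilt fix; prints rows"""
    s=monitor.observe();p=s['eef_pos'];r=R.from_quat(s['ee_rot'])
    a=np.radians(psi);x=np.array([np.cos(a),np.sin(a),0])
    rt=R.from_matrix(np.c_[x,np.cross([0,0,-1],x),[0,0,-1]])
    rel=(r.inv()*rt).as_rotvec()
    rows=[]
    for k in range(n):
        rk=r*R.from_rotvec(rel*k/n)
        d=rk.inv().apply((np.asarray(target)-p)/n)
        rows.append([hand]+[round(float(v),4) for v in d]+[round(float(v),2) for v in np.degrees(rel)/n])
    print('norm',np.linalg.norm(np.asarray(target)-p)/n,'deg/row',np.degrees(np.linalg.norm(rel))/n);print(rows)
E
python3 - <<'E'
from h import *
print(yaw());plan([.42,.12,.30],95,14)
E
```

```text
13.218824569117194
norm 0.03737044921595515 deg/row 5.841910883911212
[[0, -0.0009, -0.0373, 0.0021, -0.06, 0.01, -5.84], [0, 0.0029, -0.0372, 0.0021, -0.06, 0.01, -5.84], [0, 0.0067, -0.0367, 0.0021, -0.06, 0.01, -5.84], [0, 0.0104, -0.0358, 0.002, -0.06, 0.01, -5.84], [0, 0.014, -0.0346, 0.002, -0.06, 0.01, -5.84], [0, 0.0174, -0.033, 0.002, -0.06, 0.01, -5.84], [0, 0.0207, -0.0311, 0.0019, -0.06, 0.01, -5.84], [0, 0.0237, -0.0288, 0.0019, -0.06, 0.01, -5.84], [0, 0.0265, -0.0262, 0.0019, -0.06, 0.01, -5.84], [0, 0.0291, -0.0234, 0.0019, -0.06, 0.01, -5.84], [0, 0.0313, -0.0203, 0.0018, -0.06, 0.01, -5.84], [0, 0.0332, -0.017, 0.0018, -0.06, 0.01, -5.84], [0, 0.0348, -0.0136, 0.0018, -0.06, 0.01, -5.84], [0, 0.036, -0.01, 0.0018, -0.06, 0.01, -5.84]]
```

>>> {"method": "step_arm", "body": {"increments": [[0,-0.001,-0.037,0.002,0,0,-6],[0,0.003,-0.037,0.002,0,0,-6],[0,0.007,-0.037,0.002,0,0,-6],[0,0.01,-0.036,0.002,0,0,-6],[0,0.014,-0.035,0.002,0,0,-6],[0,0.017,-0.033,0.002,0,0,-6],[0,0.021,-0.031,0.002,0,0,-6],[0,0.024,-0.029,0.002,0,0,-6],[0,0.027,-0.026,0.002,0,0,-6],[0,0.029,-0.023,0.002,0,0,-6],[0,0.031,-0.02,0.002,0,0,-6],[0,0.033,-0.017,0.002,0,0,-6]]}}

```text
t: 2.5
eef_pos: [0.4086, 0.0305, 0.295]
ee_rot: [0.734, 0.679, -0.012, -0.006]
contact_force: [0.1, 0.6, -0.1]
finger_gap: 0.0855
```

>>> {"method": "step_arm", "body": {"increments": [[0,0.035,-0.014,0.002,0,0,-6],[0,0.036,-0.01,0.002,0,0,-6],[0,0,0,0,0,0,0],[0,0,0,0,0,0,0]]}}

```text
t: 2.83
eef_pos: [0.3803, 0.104, 0.2903]
ee_rot: [0.654, 0.756, -0.012, -0.006]
contact_force: [0.1, -1.3, -0.7]
finger_gap: 0.0854
```

Run:
```python
from h import *
s=monitor.observe();print(s['t'],s['eef_pos'],yaw(),s['qpos'].round(2),s['qvel'].round(3))
c=cap('wrist','w3.png');np.savez('/tmp/mat.npz',**c);print(c['origin'])
```

```text
2.8333 [0.3803376  0.10401953 0.29030536] 98.24167955252305 [ 0.34  0.03 -0.69  2.08  0.03  1.06 -0.22] [-0.036 -0.026 -0.028  0.025 -0.027 -0.004  0.013]
[0.37456861 0.17235983 0.41297031]
```

View pics/w3.png

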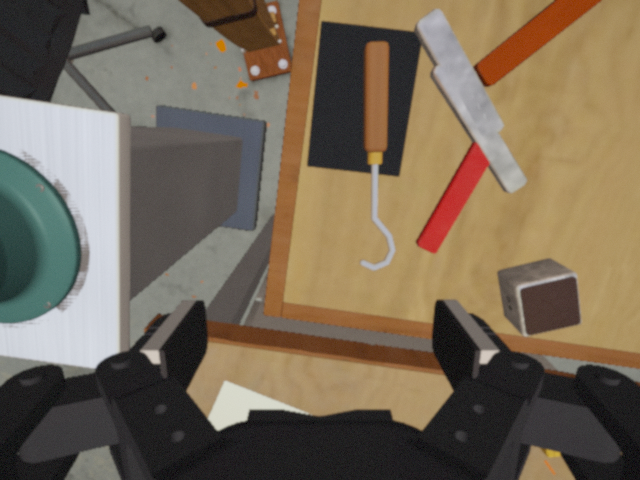

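The mat with the rod is fully in view: handle end at (376,45), ferrule at (375,158), crook round at (390,250), tip at (365,265), mat corners at (322,22), (420,30), (400,175) and (308,165).

Run:
```python
from h import *
c=dict(np.load('/tmp/mat.npz'));p=cloud(c);im=c['img'].astype(int)
hsv=cv2.cvtColor(c['img'],cv2.COLOR_RGB2HSV)
V,U=np.mgrid[:480,:640]
box=(U>295)&(U<430)&(V>10)&(V<185)
# mat via ray-plane z=.004
dark=box&(hsv[...,2]<50)
mk=cv2.morphologyEx(dark.astype(np.uint8),cv2.MORPH_CLOSE,np.ones((5,5)))
n,l,st,_=cv2.connectedComponentsWithStats(mk);k=1+np.argmax(st[1:,4]);
v,u=np.nonzero(l==k);q=Pz(c,u.astype(float),v.astype(float),.004)
r=cv2.minAreaRect((q[:,:2]*1000).astype(np.float32));print('mat',r,st[k]); print('mat z',np.nanmedian(p[dark][:,2]))
bw=box&(p[...,2]>.02)&(p[...,2]<.05)&(U<405)&(V<152)
q=p[bw];print('handle',len(q),np.percentile(q[:,2],[2,50,98]))
r=cv2.minAreaRect((q[:,:2]*1000).astype(np.float32));print(r)
w=(U>350)&(U<405)&(V>30)&(V<285)&(hsv[...,1]>150)&(hsv[...,0]<14)&(V<152)
v,u=np.nonzero(w);q=Pz(c,u.astype(float),v.astype(float),.030);print(cv2.minAreaRect((q[:,:2]*1000).astype(np.float32)),len(q))
m=q[:,:2].mean(0);_,_,vt=np.linalg.svd(q[:,:2]-m);print('pca',m,np.degrees(np.arctan2(vt[0,1],vt[0,0])))
for n,u,v in [('shaft0',375,170),('shaft1',375.5,213),('out',392,250),('end',378,268),('tip',364,264)]: print(n,Pz(c,float(u),float(v),.017).round(4))
```

```text
Traceback (most recent call last):
  File "h.py", line 17, in Pz
    a=P(c,u,v,1.0)-c['origin']; return c['origin']+a*((z-c['origin'][2])/a[...,2:3] if a.ndim>1 else (z-c['origin'][2])/a[2])
      ~^^^^^^^^^^^
  File "h.py", line 12, in P
    p=np.stack([(u-c['cx'])/c['fx']*d,-(v-c['cy'])/c['fy']*d,-d],-1)
ValueError: all input arrays must have the same shape
```

```bash
sed -i 's/a=P(c,u,v,1.0)-/a=P(c,u,v,np.ones(np.shape(u)))-/' h.py
cat > rod.py <<'E'
from h import *
c=dict(np.load('/tmp/mat.npz'));p=cloud(c);im=c['img'].astype(int)
hsv=cv2.cvtColor(c['img'],cv2.COLOR_RGB2HSV)
V,U=np.mgrid[:480,:640]
box=(U>295)&(U<430)&(V>10)&(V<185)
dark=box&(hsv[...,2]<50)
mk=cv2.morphologyEx(dark.astype(np.uint8),cv2.MORPH_CLOSE,np.ones((5,5)))
n,l,st,_=cv2.connectedComponentsWithStats(mk);k=1+np.argmax(st[1:,4]);
v,u=np.nonzero(l==k);q=Pz(c,u.astype(float),v.astype(float),.004)
r=cv2.minAreaRect((q[:,:2]*1000).astype(np.float32));print('mat',r,st[k]); print('mat z',np.nanmedian(p[dark][:,2]))
bw=box&(p[...,2]>.02)&(p[...,2]<.05)&(U<405)&(V<152)
q=p[bw];print('handle',len(q),np.percentile(q[:,2],[2,50,98]))
r=cv2.minAreaRect((q[:,:2]*1000).astype(np.float32));print(r)
w=(U>350)&(U<405)&(V>30)&(V<285)&(hsv[...,1]>150)&(hsv[...,0]<14)&(V<152)
v,u=np.nonzero(w);q=Pz(c,u.astype(float),v.astype(float),.030);print(cv2.minAreaRect((q[:,:2]*1000).astype(np.float32)),len(q))
m=q[:,:2].mean(0);_,_,vt=np.linalg.svd(q[:,:2]-m);print('pca',m,np.degrees(np.arctan2(vt[0,1],vt[0,0])))
for n,u,v in [('shaft0',375,170),('shaft1',375.5,213),('out',392,250),('end',378,268),('tip',364,264)]: print(n,Pz(c,float(u),float(v),.017).round(4))
E
python3 rod.py
```

```text
mat ((402.0147705078125, 206.319091796875), (95.92452239990234, 135.77870178222656), 1.9041069746017456) [  309    23   111   152 10180]
mat z 0.0035790607334095226
handle 2528 [0.02445034 0.0290928  0.03107455]
((413.7799987792969, 210.1156463623047), (22.321353912353516, 99.3887939453125), 9.717318534851074)
((412.81524658203125, 209.86375427246094), (22.464527130126953, 97.09183502197266), 10.035566329956055) 581
pca [0.40663242 0.2104705 ] -81.91069528670096
shaft0 [0.426  0.1422 0.017 ]
shaft1 [0.4347 0.0978 0.017 ]
out [0.46  0.06  0.017]
end [0.4488 0.0372 0.017 ]
tip [0.4327 0.0395 0.017 ]
```

Run:
```python
from h import *
plan([.417,.1903,.09],100.2,6,0.45)
```

```text
norm 0.036855375541278164 deg/row 0.4229292559839608
[[0.45, 0.0136, 0.009, 0.0331, -0.25, 0.06, -0.33], [0.45, 0.0135, 0.0089, 0.0331, -0.25, 0.06, -0.33], [0.45, 0.0134, 0.0088, 0.0332, -0.25, 0.06, -0.33], [0.45, 0.0133, 0.0088, 0.0332, -0.25, 0.06, -0.33], [0.45, 0.0132, 0.0087, 0.0333, -0.25, 0.06, -0.33], [0.45, 0.0131, 0.0086, 0.0333, -0.25, 0.06, -0.33]]
```

>>> {"method": "step_arm", "body": {"increments": [[0.45,0.0135,0.009,0.033,-0.25,0,-0.3],[0.45,0.0135,0.009,0.033,-0.25,0,-0.3],[0.45,0.0135,0.009,0.033,-0.25,0,-0.3],[0.45,0.0135,0.009,0.033,-0.25,0,-0.3],[0.45,0.0135,0.009,0.033,-0.25,0,-0.3],[0.45,0.0135,0.009,0.033,-0.25,0,-0.3],[0.45,0,0,0,0,0,0],[0.45,0,0,0,0,0,0]]}}

```text
t: 3.55
eef_pos: [0.4306, 0.1739, 0.0814]
ee_rot: [0.657, 0.754, -0.004, 0.009]
contact_force: [0.3, 0.3, 0.9]
finger_gap: 0.0472
```

Run:
```python
from h import *
s=monitor.observe();print(s['t'],s['eef_pos'],s['contact_force']);print(yaw());plan([.417,.1903,.045],100.2,4,0.45)
cap('wrist','w4.png')
```

```text
3.55 [0.43060925 0.17392103 0.08144946] [0.27517354 0.25375722 0.90706252]
97.81945770750085
norm 0.01055356894454328 deg/row 0.6555494275693111
[[0.45, 0.0047, -0.0029, 0.009, 0.06, 0.27, -0.59], [0.45, 0.0047, -0.0028, 0.009, 0.06, 0.27, -0.59], [0.45, 0.0047, -0.0027, 0.0091, 0.06, 0.27, -0.59], [0.45, 0.0046, -0.0027, 0.0091, 0.06, 0.27, -0.59]]
```

View pics/w4.png

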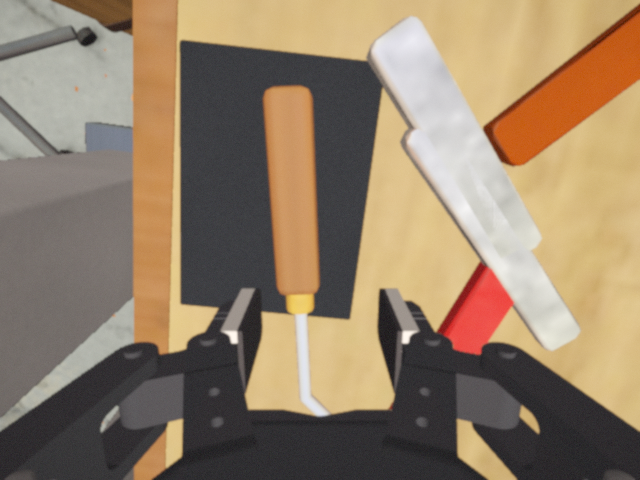

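The rod lies between the jaws (handle (290,190), ferrule (300,300)). The jaws stand about 11 mm to the right of it and need to go about 19 mm forward along the rod, which agrees with the plan.

>>> {"method": "step_arm", "body": {"increments": [[0.45,0.005,-0.003,0.009,0,0.3,-0.6],[0.45,0.005,-0.003,0.009,0,0.3,-0.6],[0.45,0.005,-0.003,0.009,0,0.3,-0.6],[0.45,0.005,-0.003,0.009,0,0.3,-0.6],[0.45,0,0,0,0,0,0]]}}

```text
t: 4.02
eef_pos: [0.4195, 0.1884, 0.0492]
ee_rot: [0.644, 0.765, 0.008, 0.005]
contact_force: [-0.5, -0.8, -0.4]
finger_gap: 0.0467
```

Run:
```python
from h import *
s=monitor.observe();print(s['t'],s['eef_pos'],s['contact_force']);print(yaw());plan([.417,.1903,.025],100.2,3,0.45)
```

```text
4.0167 [0.41951913 0.18838421 0.04920388] [-0.53081529 -0.82506063 -0.41119984]
99.8796229316048
norm 0.008136639354554375 deg/row 0.36259126800628594
[[0.45, 0.0008, -0.0009, 0.0081, 0.34, -0.03, -0.11], [0.45, 0.0008, -0.0008, 0.0081, 0.34, -0.03, -0.11], [0.45, 0.0008, -0.0008, 0.0081, 0.34, -0.03, -0.11]]
```

>>> {"method": "step_arm", "body": {"increments": [[0.45,0.001,-0.001,0.008,0.3,0,0],[0.45,0.001,-0.001,0.008,0.3,0,0],[0.45,0.001,-0.001,0.008,0.3,0,0],[0.45,0,0,0,0,0,0]]}}

```text
t: 4.35
eef_pos: [0.4167, 0.1914, 0.0239]
ee_rot: [0.643, 0.766, 0.002, 0.001]
contact_force: [-0.6, 0.3, -0.1]
finger_gap: 0.0471
```

Run:
```python
from h import *
s=monitor.observe();print(s['t'],s['eef_pos'],s['contact_force']);print(yaw());plan([.417,.1903,.025],100.2,1,0.45)
cap('wrist','w5.png')
```

```text
4.35 [0.41667079 0.19136975 0.02390757] [-0.57619051  0.30925221 -0.08857362]
99.91853576971782
norm 0.0015640150565205736 deg/row 0.35913100664847125
[[0.45, -0.0011, 0.0001, -0.0011, 0.2, -0.09, -0.28]]
```

View pics/w5.png

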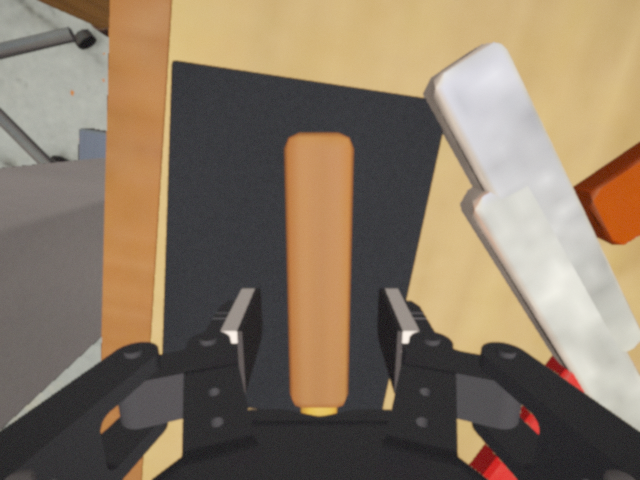

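The handle is centred between the jaws, so I close on it.

>>> {"method": "step_arm", "body": {"increments": [[0.6,0,0,-0.001,0,0,0],[0.8,0,0,0,0,0,0],[1,0,0,0,0,0,0],[1,0,0,0,0,0,0],[1,0,0,0,0,0,0],[1,0,0,0,0,0,0]], "grip_force": 90}}

```text
t: 4.9
eef_pos: [0.4172, 0.1916, 0.0258]
ee_rot: [0.643, 0.766, 0.002, 0.001]
contact_force: [0.4, -0.3, -2.1]
finger_gap: 0.0203
```

Run:
```python
from h import *
s=monitor.observe();print(s['t'],s['eef_pos'],s['contact_force'],s['finger_gap']);print(yaw())
```

```text
4.9 [0.41715834 0.19159234 0.02584517] [ 0.36314899 -0.31643446 -2.0972389 ] 0.020342432918334142
99.91917706969492
```

Gripped, with a gap of 20.3 mm on the 22 mm handle. Next: lift and carry.

>>> {"method": "step_arm", "body": {"increments": [[1,0,0,-0.02,0,0,0],[1,0,0,-0.035,0,0,0],[1,0,0,-0.035,0,0,0],[1,0,0,-0.035,0,0,0],[1,0,0,-0.025,0,0,0],[1,0,0,0,0,0,0]]}}

```text
t: 5.4
eef_pos: [0.4144, 0.1907, 0.1798]
ee_rot: [0.643, 0.766, -0.001, -0.001]
contact_force: [1.0, 0.4, -1.1]
finger_gap: 0.0205
```

Run:
```python
from h import *
s=monitor.observe();print(s['t'],s['eef_pos'],s['contact_force'],s['finger_gap']);print(yaw())
cap('wrist','w6.png')
plan([.46,-.06,.18],133,7,1)
```

```text
5.4 [0.41439246 0.19065505 0.17979729] [ 1.02551987  0.41110196 -1.14933602] 0.020480838509386173
100.00872671502
norm 0.03631407770229894 deg/row 4.716984631690923
[[1, -0.0363, 0.0003, -0.0003, -0.04, -0.01, -4.72], [1, -0.0362, -0.0027, -0.0003, -0.04, -0.01, -4.72], [1, -0.0359, -0.0056, -0.0003, -0.04, -0.01, -4.72], [1, -0.0353, -0.0086, -0.0003, -0.04, -0.01, -4.72], [1, -0.0345, -0.0114, -0.0003, -0.04, -0.01, -4.72], [1, -0.0334, -0.0142, -0.0003, -0.04, -0.01, -4.72], [1, -0.0321, -0.0169, -0.0003, -0.04, -0.01, -4.72]]
```

View pics/w6.png

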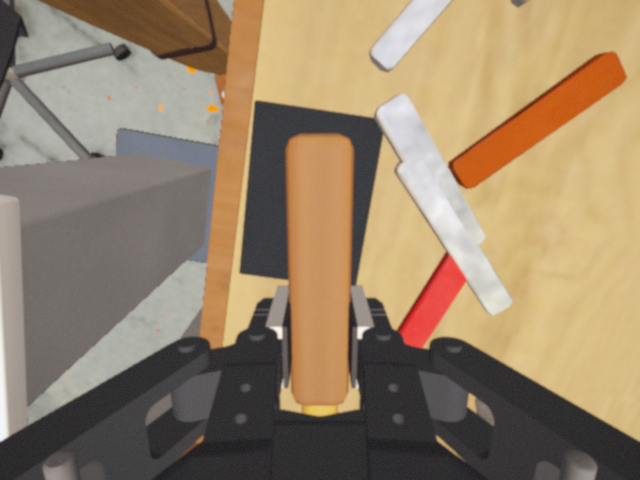

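The rod is held level (handle from (320,135) to (320,405)), and the bare mat is visible. Carrying on.

>>> {"method": "step_arm", "body": {"increments": [[1,-0.036,0,0,0,0,-5],[1,-0.036,-0.003,0,0,0,-5],[1,-0.036,-0.006,0,0,0,-5],[1,-0.035,-0.009,0,0,0,-5],[1,-0.035,-0.011,0,0,0,-5],[1,-0.033,-0.014,0,0,0,-5],[1,-0.032,-0.017,0,0,0,-5]]}}

```text
t: 6.03
eef_pos: [0.4621, -0.0581, 0.1704]
ee_rot: [0.36, 0.933, -0.001, -0.007]
contact_force: [0.5, 1.1, -0.8]
finger_gap: 0.0202
```

Run:
```python
from h import *
s=monitor.observe();print(s['t'],s['eef_pos'],s['contact_force'],s['finger_gap']);print(yaw())
plan([.3368,-.3018,.16],166.75,7,1)
```

```text
6.0333 [ 0.46207376 -0.05807173  0.17041971] [ 0.48859619  1.13770411 -0.81402924] 0.020211742094491114
137.80292717942288
norm 0.03917661665252458 deg/row 4.136474668760788
[[1, -0.0101, -0.0378, 0.0016, -0.03, -0.11, -4.13], [1, -0.0074, -0.0384, 0.0016, -0.03, -0.11, -4.13], [1, -0.0046, -0.0389, 0.0016, -0.03, -0.11, -4.13], [1, -0.0018, -0.0391, 0.0016, -0.03, -0.11, -4.13], [1, 0.001, -0.0391, 0.0016, -0.03, -0.11, -4.13], [1, 0.0039, -0.039, 0.0016, -0.03, -0.11, -4.13], [1, 0.0067, -0.0386, 0.0015, -0.03, -0.11, -4.13]]
```

>>> {"method": "step_arm", "body": {"increments": [[1,-0.01,-0.037,0,0,0,-4.1],[1,-0.007,-0.038,0,0,0,-4.1],[1,-0.005,-0.038,0,0,0,-4.1],[1,-0.002,-0.038,0,0,0,-4.1],[1,0.001,-0.038,0,0,0,-4.1],[1,0.004,-0.037,0,0,0,-4.1],[1,0.007,-0.037,0,0,0,-4.1],[1,0,0,0,0,0,0]]}}

```text
t: 6.7
eef_pos: [0.3292, -0.3118, 0.1572]
ee_rot: [0.109, 0.994, 0.007, -0.013]
contact_force: [-0.3, 0.8, -2.2]
finger_gap: 0.0201
```

```bash
cat >> h.py <<'E'
C0=np.array([.566,-.3886]);GA=-13.25;_a=np.radians(GA);GX=np.array([np.cos(_a),np.sin(_a)]);GY=np.array([-GX[1],GX[0]])
def gw(x,y,z): return np.r_[C0+x*GX+y*GY,z]
def st():
    s=monitor.observe();d=s['eef_pos'][:2]-C0;f=s['contact_force'][:2]
    print('t',round(s['t'],2),'guard xy',(d@GX*1e3).round(1),(d@GY*1e3).round(1),'z',(s['eef_pos'][2]*1e3).round(1),'yaw',yaw().round(2),'F gx,gy,z',(f@GX).round(1),(f@GY).round(1),s['contact_force'][2].round(1),'gap',s['finger_gap'].round(4),'q7',s['qpos'][6].round(2),'r',np.hypot(*s['eef_pos'][:2]).round(3))
E
python3 - <<'E'
from h import *
st()
plan(gw(-.243,.032,.10),166.75,3,1)
cap('wrist','w7.png');cap('scene','s7.png')
E
```

```text
Traceback (most recent call last):
  File "h.py", line 36, in st
    print('t',round(s['t'],2),'guard xy',(d@GX*1e3).round(1),(d@GY*1e3).round(1),'z',(s['eef_pos'][2]*1e3).round(1),'yaw',yaw().round(2),'F gx,gy,z',(f@GX).round(1),(f@GY).round(1),s['contact_force'][2].round(1),'gap',s['finger_gap'].round(4),'q7',s['qpos'][6].round(2),'r',np.hypot(*s['eef_pos'][:2]).round(3))
                                                                                                                                                                                                                          ^^^^^^^^^^^^^^^^^^^^^
AttributeError: 'float' object has no attribute 'round'
```

```bash
sed -i "s/s\['finger_gap'\].round(4)/round(float(s['finger_gap']),4)/" h.py
python3 - <<'E'
from h import *
st()
plan(gw(-.243,.032,.10),166.75,3,1)
cap('wrist','w7.png');cap('scene','s7.png')
E
```

```text
t 6.7 guard xy -248.2 20.5 z 157.2 yaw 167.55 F gx,gy,z -0.5 0.7 -2.2 gap 0.0201 q7 1.65 r 0.453
norm 0.019527932354325483 deg/row 0.6247776447155599
[[1, -0.0023, 0.0036, 0.0191, 0.21, -0.53, 0.26], [1, -0.0021, 0.0037, 0.0191, 0.21, -0.53, 0.26], [1, -0.0019, 0.0037, 0.0191, 0.21, -0.53, 0.26]]
```

View pics/s7.png

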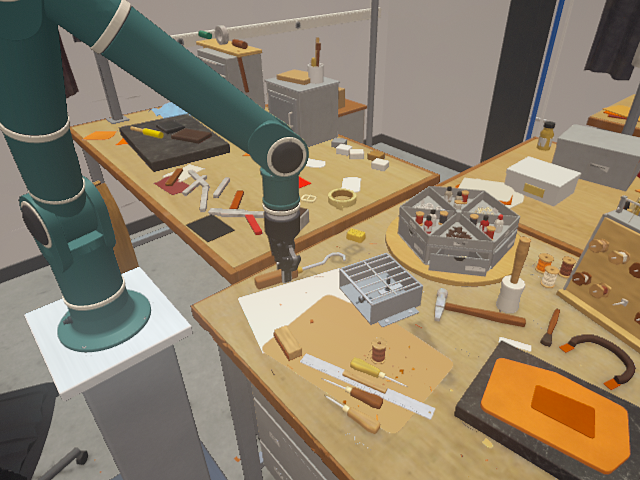

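View pics/w7.png

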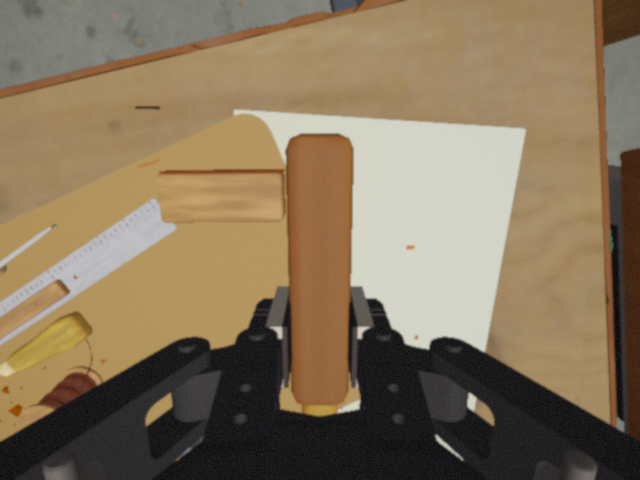

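The rod points into the guard's front. A wooden block lies beside the handle's rear at (222,195) and stays clear while the rod is at y > 0. Next I descend in front of the guard.

>>> {"method": "step_arm", "body": {"increments": [[1,-0.002,0.004,0.02,0.2,-0.5,0.3],[1,-0.002,0.004,0.02,0.2,-0.5,0.3],[1,-0.002,0.004,0.02,0.2,-0.5,0.3],[1,0,0,0,0,0,0]]}}

```text
t: 7.13
eef_pos: [0.3418, -0.2898, 0.0937]
ee_rot: [0.114, 0.993, 0.003, 0.001]
contact_force: [-0.2, 0.4, -0.6]
finger_gap: 0.0201
```

Run:
```python
from h import *
st()
plan(gw(-.245,.032,.053),166.75,3,1)
c=cap('top');im=c['img'][:,:,::-1]
cv2.imwrite('pics/t8.png',cv2.resize(im[200:380,330:480],None,fx=4,fy=3.3,interpolation=cv2.INTER_CUBIC)) if 0 else cv2.imwrite('pics/t8.png',cv2.resize(im[210:360,340:480],None,fx=4,fy=4,interpolation=cv2.INTER_CUBIC))
```

```text
t 7.13 guard xy -240.9 44.8 z 93.7 yaw 166.89 F gx,gy,z -0.3 0.4 -0.6 gap 0.0201 q7 1.48 r 0.448
norm 0.014285356513937988 deg/row 0.13462647681923298
[[1, 0.0014, -0.0044, 0.0135, 0.12, 0.02, 0.05], [1, 0.0014, -0.0043, 0.0135, 0.12, 0.02, 0.05], [1, 0.0014, -0.0043, 0.0136, 0.12, 0.02, 0.05]]
```

View pics/t8.png

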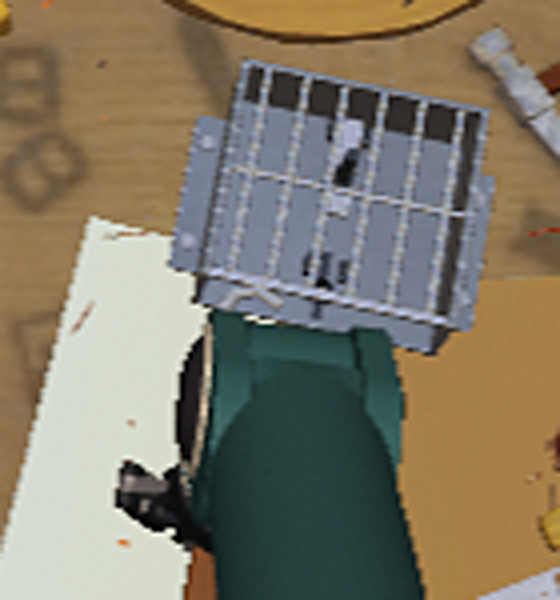

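The arm hides part of the view. The crook shows at (250,290), just ahead of the front edge allowing for parallax. I back off a bit before descending.

>>> {"method": "step_arm", "body": {"increments": [[1,0.009,-0.006,0,0,0,0],[1,0.005,-0.005,0.008,0,0,0],[1,0,-0.002,0.014,0,0,0],[1,0,0,0.014,0,0,0],[1,0,0,0.004,0,0,0],[1,0,0,0,0,0,0]]}}

```text
t: 7.68
eef_pos: [0.3262, -0.3018, 0.0566]
ee_rot: [0.112, 0.994, 0.0, 0.003]
contact_force: [-0.4, -0.3, -1.5]
finger_gap: 0.0203
```

Run:
```python
from h import *
st()
plan(gw(-.20,.032,.053),166.75,4,1)
c=cap('scene');im=c['img'][:,:,::-1]
cv2.imwrite('pics/s9.png',cv2.resize(im[220:340,230:440],None,fx=3.8,fy=3.8,interpolation=cv2.INTER_CUBIC))
```

```text
t 7.68 guard xy -253.3 29.5 z 56.6 yaw 167.12 F gx,gy,z -0.4 -0.4 -1.5 gap 0.0203 q7 1.44 r 0.444
norm 0.013363059234261544 deg/row 0.1301124688974799
[[1, -0.0133, 0.0005, 0.001, 0.02, 0.09, 0.09], [1, -0.0133, 0.0006, 0.001, 0.02, 0.09, 0.09], [1, -0.0133, 0.0006, 0.0009, 0.02, 0.09, 0.09], [1, -0.0133, 0.0006, 0.0009, 0.02, 0.09, 0.09]]
```

View pics/s9.png

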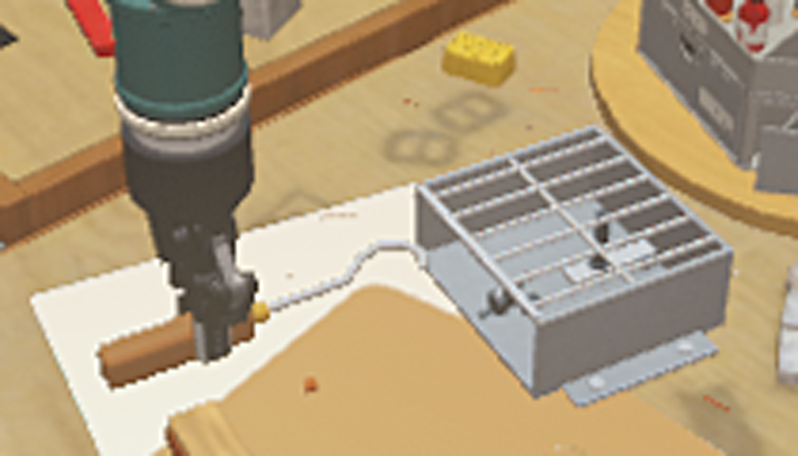

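The crook is just outside the open front, below the grille. Inserting now, at y = +32 to pass the pin.

>>> {"method": "step_arm", "body": {"increments": [[1,-0.014,0.001,0.001,0,0,0],[1,-0.015,0,0.001,0,0,0],[1,-0.015,0,0.001,0,0,0],[1,-0.015,0,0,0,0,0],[1,0,0,0,0,0,0]]}}

```text
t: 8.15
eef_pos: [0.3858, -0.317, 0.0582]
ee_rot: [0.114, 0.993, -0.002, 0.005]
contact_force: [0.9, 0.3, -1.1]
finger_gap: 0.02
```

Run:
```python
from h import *
st()
plan(gw(-.10,.032,.053),166.75,6,1)
```

```text
t 8.15 guard xy -191.8 28.4 z 58.2 yaw 166.93 F gx,gy,z 0.8 0.4 -1.1 gap 0.02 q7 1.41 r 0.499
norm 0.015341586044596851 deg/row 0.10052999335689906
[[1, -0.0153, 0.0006, 0.001, -0.02, 0.09, 0.03], [1, -0.0153, 0.0006, 0.001, -0.02, 0.09, 0.03], [1, -0.0153, 0.0006, 0.001, -0.02, 0.09, 0.03], [1, -0.0153, 0.0006, 0.0009, -0.02, 0.09, 0.03], [1, -0.0153, 0.0006, 0.0009, -0.02, 0.09, 0.03], [1, -0.0153, 0.0006, 0.0009, -0.02, 0.09, 0.03]]
```

>>> {"method": "step_arm", "body": {"increments": [[1,-0.014,0.001,0.002,0,0.15,0],[1,-0.014,0.001,0.002,0,0.15,0],[1,-0.014,0.001,0.002,0,0.15,0],[1,-0.014,0.001,0.001,0,0.1,0],[1,-0.014,0,0.001,0,0,0],[1,0,0,0,0,0,0]]}}

```text
t: 8.65
eef_pos: [0.4546, -0.3312, 0.0542]
ee_rot: [0.115, 0.993, -0.003, -0.0]
contact_force: [1.2, 1.0, -2.2]
finger_gap: 0.02
```

Run:
```python
from h import *
st()
plan(gw(-.10,.032,.053),166.75,2,1)
c=cap('scene');im=c['img'][:,:,::-1]
cv2.imwrite('pics/s10.png',cv2.resize(im[220:340,230:440],None,fx=3.8,fy=3.8,interpolation=cv2.INTER_CUBIC))
c=cap('top');im=c['img'][:,:,::-1]
cv2.imwrite('pics/t10.png',cv2.resize(im[210:310,370:480],None,fx=6,fy=6,interpolation=cv2.INTER_CUBIC))
```

```text
t 8.65 guard xy -121.6 30.3 z 54.2 yaw 166.78 F gx,gy,z 0.9 1.3 -2.2 gap 0.02 q7 1.39 r 0.562
norm 0.01086377977792784 deg/row 0.1495463122708723
[[1, -0.0108, 0.0008, 0.0006, -0.15, 0.01, 0.02], [1, -0.0108, 0.0008, 0.0006, -0.15, 0.01, 0.02]]
```

View pics/s10.png

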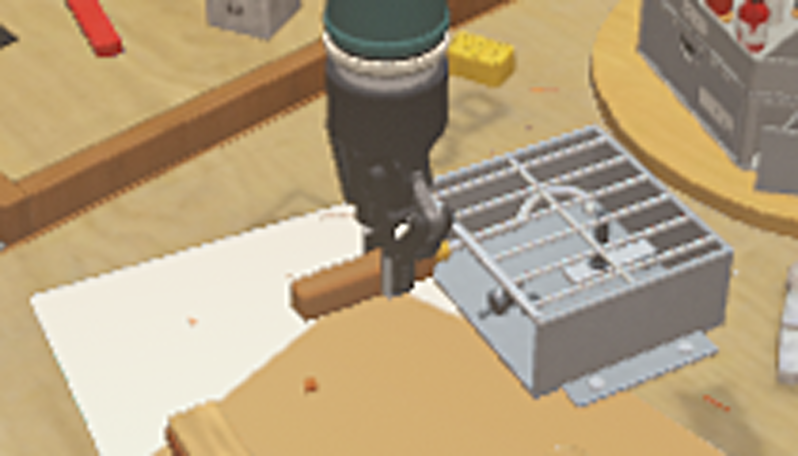

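View pics/t10.png

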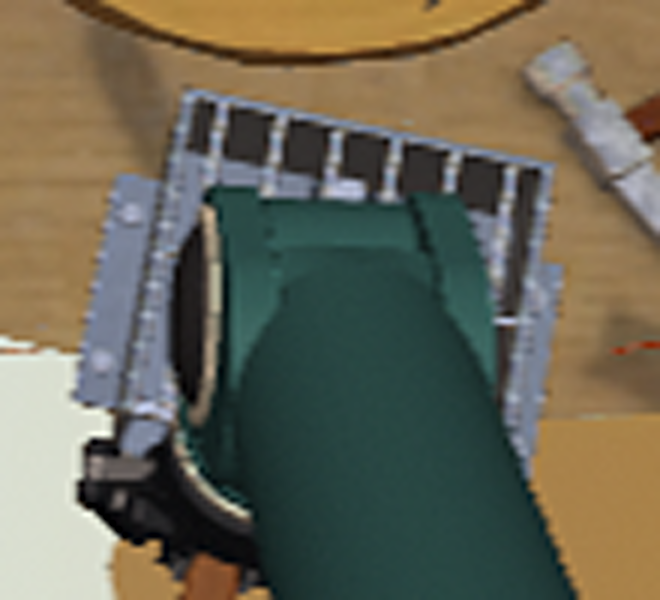

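The hook is inside under the grille, beside the pin at (600,235). I go on to mouth-at-pin.

>>> {"method": "step_arm", "body": {"increments": [[1,-0.01,0.001,0,0,0,0],[1,-0.009,0,0.001,0,0,0],[1,0,0,0,0,0,0]]}}

```text
t: 9.0
eef_pos: [0.4687, -0.3348, 0.0531]
ee_rot: [0.116, 0.993, -0.003, -0.003]
contact_force: [0.1, 0.1, -1.9]
finger_gap: 0.0206
```

Run:
```python
from h import *
st()
plan(gw(-.10,.0,.053),166.75,4,1)
c=cap('scene');im=c['img'][:,:,::-1]
cv2.imwrite('pics/s11.png',cv2.resize(im[250:330,335:430],None,fx=7,fy=7,interpolation=cv2.INTER_CUBIC))
```

```text
t 9.0 guard xy -107.1 30.1 z 53.1 yaw 166.65 F gx,gy,z 0.1 0.1 -1.9 gap 0.0206 q7 1.39 r 0.576
norm 0.007721618664566613 deg/row 0.1228867393508638
[[1, -0.0018, -0.0075, 0.0001, -0.09, -0.08, -0.02], [1, -0.0018, -0.0075, 0.0, -0.09, -0.08, -0.02], [1, -0.0018, -0.0075, 0.0, -0.09, -0.08, -0.02], [1, -0.0018, -0.0075, 0.0, -0.09, -0.08, -0.02]]
```

View pics/s11.png

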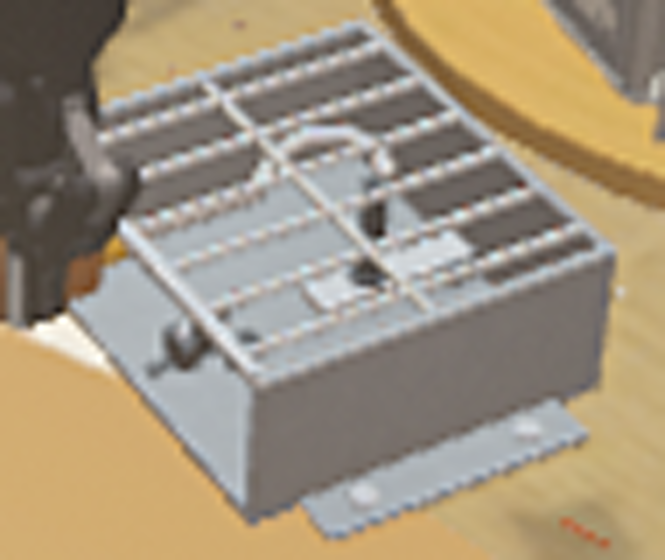

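The tip at (385,160) is a little beyond the pin at (375,215). I go 7 mm deeper, then move sideways.

>>> {"method": "step_arm", "body": {"increments": [[1,-0.007,0,0,0,0,0],[1,-0.002,0,0,0,0,0],[1,0,-0.007,0,0,0,0],[1,0,-0.007,0,0,0,0],[1,0,0,0,0,0,0]]}}

```text
t: 9.47
eef_pos: [0.4733, -0.3516, 0.0528]
ee_rot: [0.116, 0.993, -0.003, -0.004]
contact_force: [-0.4, -0.6, -2.3]
finger_gap: 0.0203
```

Run:
```python
from h import *
st()
plan(gw(-.10,.0,.053),166.75,3,1)
```

```text
t 9.47 guard xy -98.7 14.8 z 52.8 yaw 166.69 F gx,gy,z -0.3 -0.6 -2.3 gap 0.0203 q7 1.41 r 0.59
norm 0.004954550085718255 deg/row 0.19909642275951075
[[1, 0.0004, -0.0049, -0.0, -0.13, -0.15, -0.02], [1, 0.0004, -0.0049, -0.0001, -0.13, -0.15, -0.02], [1, 0.0004, -0.0049, -0.0001, -0.13, -0.15, -0.02]]
```

>>> {"method": "step_arm", "body": {"increments": [[1,0,-0.005,0,-0.1,-0.1,0],[1,0,-0.005,0,-0.1,-0.1,0],[1,0,-0.003,0,-0.1,-0.1,0],[1,0,0,0,0,0,0]]}}

```text
t: 9.8
eef_pos: [0.4687, -0.3668, 0.0526]
ee_rot: [0.117, 0.993, -0.0, -0.002]
contact_force: [-0.1, -0.3, -1.9]
finger_gap: 0.0204
```

Run:
```python
from h import *
st()
c=cap('scene');im=c['img'][:,:,::-1]
cv2.imwrite('pics/s12.png',cv2.resize(im[250:330,335:430],None,fx=7,fy=7,interpolation=cv2.INTER_CUBIC))
```

```text
t 9.8 guard xy -99.7 -1.1 z 52.6 yaw 166.57 F gx,gy,z -0.0 -0.3 -1.9 gap 0.0204 q7 1.45 r 0.595
```

View pics/s12.png

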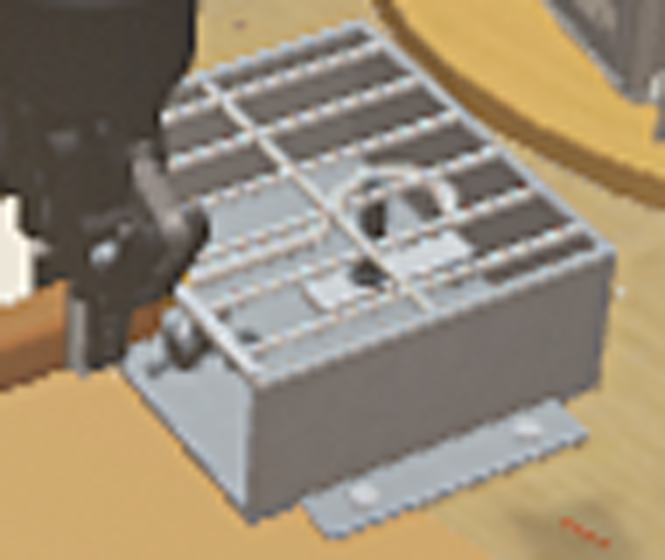

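The pin is inside the hook (the pin at (375,215), the loop round it). Now I draw back gently.

>>> {"method": "step_arm", "body": {"increments": [[1,0.006,0.0005,0,0,0,0],[1,0.006,0.0005,0,0,0,0],[1,0,0,0,0,0,0]]}}

```text
t: 10.1
eef_pos: [0.4563, -0.3617, 0.0524]
ee_rot: [0.117, 0.993, 0.0, -0.002]
contact_force: [-0.5, -0.2, -1.9]
finger_gap: 0.0204
```

Run:
```python
from h import *
st()
```

```text
t 10.1 guard xy -113.0 1.1 z 52.4 yaw 166.61 F gx,gy,z -0.4 -0.3 -1.9 gap 0.0204 q7 1.44 r 0.582
```

>>> {"method": "step_arm", "body": {"increments": [[1,0.002,0,0,0,0,0],[1,0.002,0,0,0,0,0]]}}

```text
t: 10.27
eef_pos: [0.452, -0.3601, 0.0527]
ee_rot: [0.116, 0.993, 0.0, -0.002]
contact_force: [-0.1, 0.6, -2.3]
finger_gap: 0.0207
```

Run:
```python
from h import *
st()
```

```text
t 10.27 guard xy -117.5 1.6 z 52.7 yaw 166.65 F gx,gy,z -0.2 0.6 -2.3 gap 0.0207 q7 1.44 r 0.578
```

>>> {"method": "step_arm", "body": {"increments": [[1,0.002,0,0,0,0,0],[1,0.002,0,0,0,0,0]]}}

```text
t: 10.43
eef_pos: [0.4488, -0.3591, 0.0531]
ee_rot: [0.116, 0.993, -0.0, -0.001]
contact_force: [3.2, -0.8, -2.8]
finger_gap: 0.0201
```

Run:
```python
from h import *
st()
```

```text
t 10.43 guard xy -120.9 1.8 z 53.1 yaw 166.68 F gx,gy,z 3.3 -0.1 -2.8 gap 0.0201 q7 1.45 r 0.575
```

The pin engaged at about x = -120, where F rose to 3.3 N (the sliding friction). I draw on up to slide ~22 mm, then use finer steps.

>>> {"method": "step_arm", "body": {"increments": [[1,0.002,0,0,0,0,0],[1,0.002,0,0,0,0,0],[1,0.002,0,0,0,0,0],[1,0.002,0,0,0,0,0],[1,0.002,0,0,0,0,0]]}}

```text
t: 10.85
eef_pos: [0.4408, -0.3578, 0.0539]
ee_rot: [0.116, 0.993, -0.001, 0.002]
contact_force: [2.5, -0.8, -2.8]
finger_gap: 0.02
```

Run:
```python
from h import *
st()
```

```text
t 10.85 guard xy -128.9 1.3 z 53.9 yaw 166.66 F gx,gy,z 2.6 -0.2 -2.8 gap 0.02 q7 1.45 r 0.568
```

>>> {"method": "step_arm", "body": {"increments": [[1,0.002,0,0,0,0,0],[1,0.002,0,0,0,0,0],[1,0.001,0,0,0,0,0],[1,0.001,0,0,0,0,0]]}}

```text
t: 11.18
eef_pos: [0.4343, -0.3562, 0.0539]
ee_rot: [0.116, 0.993, -0.001, 0.002]
contact_force: [2.8, -2.1, -2.8]
finger_gap: 0.0202
```

Run:
```python
from h import *
st()
```

```text
t 11.18 guard xy -135.6 1.3 z 53.9 yaw 166.66 F gx,gy,z 3.2 -1.4 -2.8 gap 0.0202 q7 1.45 r 0.562
```

>>> {"method": "step_arm", "body": {"increments": [[1,0.0006,0,0,0,0,0],[1,0.0006,0,0,0,0,0],[1,0.0006,0,0,0,0,0]]}}

```text
t: 11.43
eef_pos: [0.4323, -0.3557, 0.0539]
ee_rot: [0.116, 0.993, -0.001, 0.002]
contact_force: [3.0, -1.3, -4.1]
finger_gap: 0.02
```

Run:
```python
from h import *
st()
```

```text
t 11.43 guard xy -137.7 1.4 z 53.9 yaw 166.66 F gx,gy,z 3.2 -0.6 -4.1 gap 0.02 q7 1.45 r 0.56
```

>>> {"method": "step_arm", "body": {"increments": [[1,0.001,0,0.0002,0,0,0],[1,0.001,0,0.0002,0,0,0],[1,0.001,0,0.0002,0,0,0],[1,0.0008,0,0,0,0,0],[1,0.0006,0,0,0,0,0]]}}

```text
t: 11.85
eef_pos: [0.4282, -0.3548, 0.0535]
ee_rot: [0.116, 0.993, -0.001, 0.003]
contact_force: [3.3, -0.8, -2.8]
finger_gap: 0.0206
```

Run:
```python
from h import *
st()
```

```text
t 11.85 guard xy -141.9 1.4 z 53.5 yaw 166.68 F gx,gy,z 3.4 -0.0 -2.8 gap 0.0206 q7 1.45 r 0.556
```

>>> {"method": "step_arm", "body": {"increments": [[1,0.0006,0,0,0,0,0],[1,0.0006,0,0,0,0,0],[1,0.0006,0,0,0,0,0]]}}

```text
t: 12.1
eef_pos: [0.4262, -0.3543, 0.0535]
ee_rot: [0.116, 0.993, -0.001, 0.003]
contact_force: [3.1, -0.7, -2.0]
finger_gap: 0.0207
```

Run:
```python
from h import *
st()
```

```text
t 12.1 guard xy -143.9 1.3 z 53.5 yaw 166.67 F gx,gy,z 3.2 0.0 -2.0 gap 0.0207 q7 1.45 r 0.554
```

>>> {"method": "step_arm", "body": {"increments": [[1,0.0006,0,0,0,0,0],[1,0.0006,0,0,0,0,0],[1,0.0006,0,0,0,0,0]]}}

```text
t: 12.35
eef_pos: [0.4243, -0.3538, 0.0535]
ee_rot: [0.116, 0.993, -0.001, 0.003]
contact_force: [2.5, -1.7, -1.9]
finger_gap: 0.0201
```

Run:
```python
from h import *
st()
```

```text
t 12.35 guard xy -145.9 1.4 z 53.5 yaw 166.67 F gx,gy,z 2.8 -1.0 -1.9 gap 0.0201 q7 1.45 r 0.552
```

Run:
```python
from h import *
c=dict(np.load('/tmp/guard.npz'));im=c['img'][:,:,::-1]
# rectify at z=0.018: guard frame map, 0.2mm/px -> 4px/mm
from scipy.spatial.transform import Rotation as R
X,Y=np.meshgrid(np.arange(-78,60,.25),np.arange(-30,30,.25),indexing='ij')
W=C0+X[...,None]/1e3*GX+Y[...,None]/1e3*GY
w=np.concatenate([W,np.full(X.shape+(1,),.016)],-1)-c['origin']
q=R.from_quat(c['orientation']).inv().apply(w.reshape(-1,3)).reshape(w.shape)
u=c['fx']*q[...,0]/-q[...,2]+c['cx'];v=c['fy']*q[...,1]/q[...,2]+c['cy']
o=cv2.remap(im,u.astype(np.float32),v.astype(np.float32),cv2.INTER_CUBIC)
for k in range(-70,60,10):
    r=int((k+78)*4); cv2.line(o,(0,r),(8,r),(0,0,255),1); cv2.putText(o,str(k),(10,r+4),0,.35,(0,0,255),1)
cv2.imwrite('pics/rect.png',o); print(o.shape)
```

```text
(552, 240, 3)
```

View pics/rect.png

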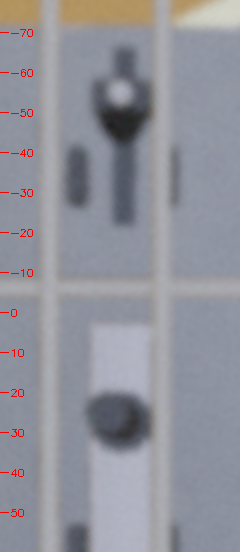

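In the rectified view the bar's front is at x≈+3 and the buffer's rubber face is at x≈-43, so contact should come near slide ~45 mm (TCP ≈ -164). I draw to slide ~37, then fine steps.

>>> {"method": "step_arm", "body": {"increments": [[1,0.0008,0,0,0,0,0],[1,0.0008,0,0,0,0,0],[1,0.0008,0,0,0,0,0],[1,0.0008,0,0,0,0,0],[1,0.0008,0,0,0,0,0]]}}

```text
t: 12.77
eef_pos: [0.4201, -0.3528, 0.0535]
ee_rot: [0.116, 0.993, -0.001, 0.003]
contact_force: [3.6, -2.5, -2.4]
finger_gap: 0.0204
```

>>> {"method": "step_arm", "body": {"increments": [[1,0.0008,0,0,0,0,0],[1,0.0008,0,0,0,0,0],[1,0.0008,0,0,0,0,0],[1,0.0008,0,0,0,0,0],[1,0.0006,0,0,0,0,0]]}}

```text
t: 13.18
eef_pos: [0.4159, -0.3518, 0.0535]
ee_rot: [0.116, 0.993, -0.001, 0.003]
contact_force: [3.0, -0.9, -2.4]
finger_gap: 0.0201
```

Run:
```python
from h import *
st()
```

```text
t 13.18 guard xy -154.5 1.4 z 53.5 yaw 166.67 F gx,gy,z 3.2 -0.2 -2.4 gap 0.0201 q7 1.45 r 0.545
```

>>> {"method": "step_arm", "body": {"increments": [[1,0.0007,0,0,0,0,0],[1,0.0007,0,0,0,0,0],[1,0.0006,0,0,0,0,0]]}}

```text
t: 13.43
eef_pos: [0.4138, -0.3514, 0.0535]
ee_rot: [0.116, 0.993, -0.001, 0.003]
contact_force: [3.2, -1.9, -3.1]
finger_gap: 0.0203
```

>>> {"method": "step_arm", "body": {"increments": [[1,0.0005,0,0,0,0,0],[1,0.0005,0,0,0,0,0]]}}

```text
t: 13.6
eef_pos: [0.4127, -0.3511, 0.0535]
ee_rot: [0.116, 0.993, -0.001, 0.003]
contact_force: [2.6, -1.8, -1.6]
finger_gap: 0.0204
```

>>> {"method": "step_arm", "body": {"increments": [[1,0.0005,0,0,0,0,0],[1,0.0004,0,0,0,0,0]]}}

```text
t: 13.77
eef_pos: [0.4117, -0.3509, 0.0535]
ee_rot: [0.116, 0.993, -0.001, 0.003]
contact_force: [2.7, -1.0, -1.4]
finger_gap: 0.0205
```

>>> {"method": "step_arm", "body": {"increments": [[1,0.0004,0,0,0,0,0],[1,0.0004,0,0,0,0,0]]}}

```text
t: 13.93
eef_pos: [0.4108, -0.3507, 0.0535]
ee_rot: [0.116, 0.993, -0.001, 0.003]
contact_force: [3.0, -1.7, -2.9]
finger_gap: 0.0204
```

>>> {"method": "step_arm", "body": {"increments": [[1,0.0004,0,0,0,0,0],[1,0.0004,0,0,0,0,0]]}}

```text
t: 14.1
eef_pos: [0.41, -0.3505, 0.0535]
ee_rot: [0.116, 0.993, -0.001, 0.003]
contact_force: [2.8, -1.3, -2.9]
finger_gap: 0.0203
```

>>> {"method": "step_arm", "body": {"increments": [[1,0.0004,0,0,0,0,0],[1,0.0004,0,0,0,0,0]]}}

```text
t: 14.27
eef_pos: [0.4091, -0.3503, 0.0535]
ee_rot: [0.116, 0.993, -0.001, 0.003]
contact_force: [2.6, -1.5, -2.9]
finger_gap: 0.0202
```

>>> {"method": "step_arm", "body": {"increments": [[1,0.0004,0,0,0,0,0]]}}

```text
t: 14.35
eef_pos: [0.4087, -0.3502, 0.0535]
ee_rot: [0.116, 0.993, -0.001, 0.003]
contact_force: [2.4, -1.2, -3.0]
finger_gap: 0.0202
```

>>> {"method": "step_arm", "body": {"increments": [[1,0.0004,0,0,0,0,0]]}}

```text
t: 14.43
eef_pos: [0.4083, -0.3501, 0.0535]
ee_rot: [0.116, 0.993, -0.001, 0.003]
contact_force: [3.3, -1.4, -2.7]
finger_gap: 0.0202
```

>>> {"method": "step_arm", "body": {"increments": [[1,0.0004,0,0,0,0,0],[1,0.0004,0,0,0,0,0]]}}

```text
t: 14.6
eef_pos: [0.4074, -0.3498, 0.0535]
ee_rot: [0.116, 0.993, -0.001, 0.003]
contact_force: [1.9, -1.5, -2.7]
finger_gap: 0.0203
```

>>> {"method": "step_arm", "body": {"increments": [[1,0.0004,0,0,0,0,0],[1,0.0004,0,0,0,0,0]]}}

```text
t: 14.77
eef_pos: [0.4066, -0.3497, 0.0535]
ee_rot: [0.116, 0.993, -0.001, 0.003]
contact_force: [1.6, -2.4, -3.1]
finger_gap: 0.0204
```

>>> {"method": "step_arm", "body": {"increments": [[1,0.0004,0,0,0,0,0],[1,0.0004,0,0,0,0,0]]}}

```text
t: 14.93
eef_pos: [0.4057, -0.3495, 0.0535]
ee_rot: [0.116, 0.993, -0.001, 0.003]
contact_force: [2.0, -0.5, -2.2]
finger_gap: 0.0202
```

>>> {"method": "step_arm", "body": {"increments": [[1,0.0004,0,0,0,0,0],[1,0.0004,0,0,0,0,0]]}}

```text
t: 15.1
eef_pos: [0.4049, -0.3493, 0.0535]
ee_rot: [0.116, 0.993, -0.001, 0.003]
contact_force: [3.4, -1.7, -2.6]
finger_gap: 0.0201
```

>>> {"method": "step_arm", "body": {"increments": [[1,0.0004,0,0,0,0,0],[1,0.0004,0,0,0,0,0]]}}

```text
t: 15.27
eef_pos: [0.4048, -0.3492, 0.0536]
ee_rot: [0.116, 0.993, -0.001, 0.004]
contact_force: [4.0, -2.4, -3.7]
finger_gap: 0.0203
```

The bolt has stopped at slide ~46 mm, as predicted, with force rising. Ramping the pull.

>>> {"method": "step_arm", "body": {"increments": [[1,0.0005,0,0,0,0,0],[1,0.0005,0,0,0,0,0]]}}

```text
t: 15.43
eef_pos: [0.4046, -0.3492, 0.0538]
ee_rot: [0.116, 0.993, -0.001, 0.005]
contact_force: [5.7, -3.0, -3.6]
finger_gap: 0.0205
```

Run:
```python
from h import *
st()
```

```text
t 15.43 guard xy -166.1 1.4 z 53.8 yaw 166.69 F gx,gy,z 6.2 -1.6 -3.6 gap 0.0205 q7 1.45 r 0.534
```

>>> {"method": "step_arm", "body": {"increments": [[1,0.0006,0,0.0001,0,0.05,0],[1,0.0006,0,0.0001,0,0.05,0]]}}

```text
t: 15.6
eef_pos: [0.4045, -0.3492, 0.0537]
ee_rot: [0.116, 0.993, -0.001, 0.005]
contact_force: [5.8, -2.2, -4.1]
finger_gap: 0.0204
```

Run:
```python
from h import *
st()
```

```text
t 15.6 guard xy -166.2 1.3 z 53.7 yaw 166.69 F gx,gy,z 6.2 -0.8 -4.1 gap 0.0204 q7 1.45 r 0.534
```

>>> {"method": "step_arm", "body": {"increments": [[1,0.0009,0,0.0001,0,0.05,0],[1,0.0009,0,0.0001,0,0.05,0]]}}

```text
t: 15.77
eef_pos: [0.4044, -0.3492, 0.0537]
ee_rot: [0.116, 0.993, -0.001, 0.006]
contact_force: [5.8, -2.2, -4.9]
finger_gap: 0.0206
```

Run:
```python
from h import *
st()
```

```text
t 15.77 guard xy -166.3 1.3 z 53.7 yaw 166.71 F gx,gy,z 6.1 -0.8 -4.9 gap 0.0206 q7 1.45 r 0.534
```

>>> {"method": "step_arm", "body": {"increments": [[1,0.0013,0,0.0001,0,0.1,0],[1,0.0013,0,0.0001,0,0.1,0]]}}

```text
t: 15.93
eef_pos: [0.4043, -0.3492, 0.0538]
ee_rot: [0.116, 0.993, -0.001, 0.007]
contact_force: [7.9, -2.7, -6.3]
finger_gap: 0.0203
```

Run:
```python
from h import *
st()
```

```text
t 15.93 guard xy -166.5 1.3 z 53.8 yaw 166.73 F gx,gy,z 8.3 -0.8 -6.3 gap 0.0203 q7 1.45 r 0.534
```

Run:
```python
from h import *
m=R.from_quat(monitor.observe()['ee_rot']).as_matrix();print('rod dir',-m[:,0]);plan(gw(-.1665,.0013,.053),166.75,1,1)
```

```text
rod dir [ 0.97320092 -0.22950259  0.01444081]
norm 0.0008366849843980122 deg/row 0.8306710997830578
[[1, 0.0, -0.0, 0.0008, -0.07, 0.83, -0.02]]
```

>>> {"method": "step_arm", "body": {"increments": [[1,0.0014,0,0.0003,0,0.3,0],[1,0.0014,0,0.0003,0,0.3,0]]}}

```text
t: 16.1
eef_pos: [0.4043, -0.3493, 0.0538]
ee_rot: [0.115, 0.993, -0.001, 0.005]
contact_force: [7.8, -2.8, -3.5]
finger_gap: 0.0205
```

Run:
```python
from h import *
st();print(R.from_quat(monitor.observe()['ee_rot']).as_matrix()[2,0])
```

```text
t 16.1 guard xy -166.4 1.2 z 53.8 yaw 166.75 F gx,gy,z 8.2 -0.9 -3.5 gap 0.0205 q7 1.45 r 0.534
-0.009927266991118327
```

>>> {"method": "step_arm", "body": {"increments": [[1,0.0018,0,0.0003,0,0.2,0],[1,0.0018,0,0.0003,0,0.2,0]]}}

```text
t: 16.27
eef_pos: [0.4042, -0.3493, 0.0539]
ee_rot: [0.115, 0.993, -0.001, 0.005]
contact_force: [7.5, -2.8, -4.5]
finger_gap: 0.0203
```

Run:
```python
from h import *
st();print(R.from_quat(monitor.observe()['ee_rot']).as_matrix()[2,0])
```

```text
t 16.27 guard xy -166.5 1.1 z 53.9 yaw 166.79 F gx,gy,z 8.0 -1.0 -4.5 gap 0.0203 q7 1.46 r 0.534
-0.010227710303767271
```

>>> {"method": "step_arm", "body": {"increments": [[1,0.0024,0,0.0003,0,0.25,0],[1,0.0024,0,0.0003,0,0.25,0]]}}

```text
t: 16.43
eef_pos: [0.404, -0.3494, 0.0544]
ee_rot: [0.115, 0.993, -0.002, 0.005]
contact_force: [9.8, -3.5, -5.6]
finger_gap: 0.0207
```

Run:
```python
from h import *
st();print(R.from_quat(monitor.observe()['ee_rot']).as_matrix()[2,0])
```

```text
t 16.43 guard xy -166.7 1.0 z 54.4 yaw 166.84 F gx,gy,z 10.3 -1.2 -5.6 gap 0.0207 q7 1.46 r 0.534
-0.01112179395181208
```

>>> {"method": "step_arm", "body": {"increments": [[1,0.0027,0.0002,0.0009,0,0.3,0],[1,0.0027,0.0002,0.0009,0,0.3,0]]}}

```text
t: 16.6
eef_pos: [0.404, -0.3494, 0.0538]
ee_rot: [0.114, 0.993, -0.002, 0.006]
contact_force: [9.3, -3.8, -5.1]
finger_gap: 0.0201
```

Run:
```python
from h import *
st();print(R.from_quat(monitor.observe()['ee_rot']).as_matrix()[2,0])
```

```text
t 16.6 guard xy -166.7 1.1 z 53.8 yaw 166.87 F gx,gy,z 9.9 -1.6 -5.1 gap 0.0201 q7 1.46 r 0.534
-0.011950720206104808
```

>>> {"method": "step_arm", "body": {"increments": [[1,0.0032,0.0002,0.0006,0,0.4,0],[1,0.0032,0.0002,0.0006,0,0.4,0]]}}

```text
t: 16.77
eef_pos: [0.4039, -0.3494, 0.0542]
ee_rot: [0.114, 0.993, -0.002, 0.005]
contact_force: [10.8, -3.4, -6.0]
finger_gap: 0.0202
```

Run:
```python
from h import *
st();print(R.from_quat(monitor.observe()['ee_rot']).as_matrix()[2,0])
```

```text
t 16.77 guard xy -166.8 1.0 z 54.2 yaw 166.9 F gx,gy,z 11.3 -0.9 -6.0 gap 0.0202 q7 1.46 r 0.534
-0.01125872338845451
```

>>> {"method": "step_arm", "body": {"increments": [[1,0.0034,0.0002,0.0006,0,0.4,0],[1,0.0034,0.0002,0.0006,0,0.4,0],[1,0.0034,0.0002,0.0006,0,0.4,0],[1,0.0034,0.0002,0.0006,0,0.4,0]]}}

```text
t: 17.1
eef_pos: [0.4037, -0.3495, 0.0548]
ee_rot: [0.113, 0.994, -0.003, 0.005]
contact_force: [12.7, -4.1, -7.9]
finger_gap: 0.0202
```

Run:
```python
from h import *
st();print(R.from_quat(monitor.observe()['ee_rot']).as_matrix()[2,0])
```

```text
t 17.1 guard xy -166.9 0.9 z 54.8 yaw 166.98 F gx,gy,z 13.3 -1.1 -7.9 gap 0.0202 q7 1.46 r 0.534
-0.011309132452458
```

>>> {"method": "step_arm", "body": {"increments": [[1,0.003,0.0002,0.0012,0,0.3,0.1],[1,0.003,0.0002,0.0012,0,0.3,0.1],[1,0.003,0.0002,0.0012,0,0.3,0.1]]}}

```text
t: 17.35
eef_pos: [0.4039, -0.3491, 0.0533]
ee_rot: [0.115, 0.993, -0.004, 0.007]
contact_force: [10.4, -3.4, -4.7]
finger_gap: 0.0204
```

Run:
```python
from h import *
st();print(R.from_quat(monitor.observe()['ee_rot']).as_matrix()[2,0])
```

```text
t 17.35 guard xy -166.8 1.3 z 53.3 yaw 166.77 F gx,gy,z 10.9 -0.9 -4.7 gap 0.0204 q7 1.45 r 0.534
-0.014287567496547828
```

>>> {"method": "step_arm", "body": {"increments": [[1,0.0033,0.0002,0.0009,0,0.4,0],[1,0.0033,0.0002,0.0009,0,0.4,0],[1,0.0033,0.0002,0.0009,0,0.4,0]]}}

```text
t: 17.6
eef_pos: [0.4038, -0.3492, 0.0531]
ee_rot: [0.115, 0.993, -0.004, 0.007]
contact_force: [10.0, -4.1, -3.7]
finger_gap: 0.0203
```

Run:
```python
from h import *
st();print(R.from_quat(monitor.observe()['ee_rot']).as_matrix()[2,0])
```

```text
t 17.6 guard xy -166.9 1.2 z 53.1 yaw 166.83 F gx,gy,z 10.7 -1.7 -3.7 gap 0.0203 q7 1.45 r 0.534
-0.013938522656813812
```

>>> {"method": "step_arm", "body": {"increments": [[1,0.0039,0.0002,0.0009,0,0.4,0],[1,0.0039,0.0002,0.0009,0,0.4,0],[1,0.0039,0.0002,0.0009,0,0.4,0]]}}

```text
t: 17.85
eef_pos: [0.4037, -0.3493, 0.0535]
ee_rot: [0.114, 0.993, -0.005, 0.008]
contact_force: [11.8, -4.8, -6.9]
finger_gap: 0.0204
```

Run:
```python
from h import *
st();print(R.from_quat(monitor.observe()['ee_rot']).as_matrix()[2,0])
```

```text
t 17.85 guard xy -166.9 1.0 z 53.5 yaw 166.92 F gx,gy,z 12.6 -1.9 -6.9 gap 0.0204 q7 1.45 r 0.534
-0.01726058398652177
```

>>> {"method": "step_arm", "body": {"increments": [[1,0.0038,0.0003,0.001,0,0.5,0],[1,0.0038,0.0003,0.001,0,0.5,0],[1,0.0038,0.0003,0.001,0,0.5,0],[1,0.0038,0.0003,0.001,0,0.5,0]]}}

```text
t: 18.18
eef_pos: [0.4037, -0.3495, 0.0535]
ee_rot: [0.113, 0.994, -0.006, 0.006]
contact_force: [11.5, -4.4, -5.5]
finger_gap: 0.0204
```

Run:
```python
from h import *
st();print(R.from_quat(monitor.observe()['ee_rot']).as_matrix()[2,0])
```

```text
t 18.18 guard xy -166.9 0.9 z 53.5 yaw 167.0 F gx,gy,z 12.2 -1.7 -5.5 gap 0.0204 q7 1.45 r 0.534
-0.01401462918532385
```

Steady at 12.2 N. I keep the same command up.

>>> {"method": "step_arm", "body": {"increments": [[1,0.0038,0.0003,0.001,0,0.5,0.1],[1,0.0038,0.0003,0.001,0,0.5,0.1],[1,0.0038,0.0003,0.001,0,0.5,0.1],[1,0.0038,0.0003,0.001,0,0.5,0.1],[1,0.0038,0.0003,0.001,0,0.5,0.1]]}}

```text
t: 18.6
eef_pos: [0.404, -0.3488, 0.0537]
ee_rot: [0.116, 0.993, -0.007, 0.004]
contact_force: [11.2, -3.4, -5.0]
finger_gap: 0.0204
```

Run:
```python
from h import *
st();print(R.from_quat(monitor.observe()['ee_rot']).as_matrix()[2,0])
```

```text
t 18.6 guard xy -166.8 1.6 z 53.7 yaw 166.68 F gx,gy,z 11.7 -0.7 -5.0 gap 0.0204 q7 1.44 r 0.534
-0.009887801454831296
```

>>> {"method": "step_arm", "body": {"increments": [[1,0.004,0.0003,0.001,0,0.3,0],[1,0.004,0.0003,0.001,0,0.3,0],[1,0.004,0.0003,0.001,0,0.3,0],[1,0.004,0.0003,0.001,0,0.3,0],[1,0.004,0.0003,0.001,0,0.3,0]]}}

```text
t: 19.02
eef_pos: [0.4037, -0.3488, 0.0535]
ee_rot: [0.115, 0.993, -0.01, 0.011]
contact_force: [14.0, -5.7, -9.7]
finger_gap: 0.0202
```

Run:
```python
from h import *
st();print(R.from_quat(monitor.observe()['ee_rot']).as_matrix()[2,0])
```

```text
t 19.02 guard xy -167.1 1.6 z 53.5 yaw 166.79 F gx,gy,z 14.9 -2.3 -9.7 gap 0.0202 q7 1.43 r 0.533
-0.024742036134760753
```

Rising a bit too high (14.9 N along the guard, with tip-up tilt growing), so I ease.

>>> {"method": "step_arm", "body": {"increments": [[1,0.003,0.0003,0.0008,0,0.7,0]]}}

```text
t: 19.1
eef_pos: [0.4038, -0.3488, 0.0533]
ee_rot: [0.115, 0.993, -0.009, 0.009]
contact_force: [9.0, -3.7, -6.8]
finger_gap: 0.0204
```

Run:
```python
from h import *
st();print(R.from_quat(monitor.observe()['ee_rot']).as_matrix()[2,0])
```

```text
t 19.1 guard xy -167.0 1.5 z 53.3 yaw 166.79 F gx,gy,z 9.6 -1.5 -6.8 gap 0.0204 q7 1.43 r 0.534
-0.019156864918704775
```

>>> {"method": "step_arm", "body": {"increments": [[1,0.0035,0.0002,0.0008,-0.1,0.6,0],[1,0.0036,0.0002,0.0008,-0.1,0.6,0],[1,0.0037,0.0002,0.0008,-0.1,0.6,0]]}}

```text
t: 19.35
eef_pos: [0.4038, -0.3491, 0.0536]
ee_rot: [0.115, 0.993, -0.007, 0.004]
contact_force: [10.3, -4.2, -3.9]
finger_gap: 0.02
```

Run:
```python
from h import *
st();print(R.from_quat(monitor.observe()['ee_rot']).as_matrix()[2]);plan(gw(-.167,.0013,.053),166.75,1,1)
```

```text
t 19.35 guard xy -166.9 1.3 z 53.6 yaw 166.84 F gx,gy,z 11.0 -1.8 -3.9 gap 0.02 q7 1.44 r 0.534
[-0.00968936 -0.01298918 -0.99986869]
norm 0.0006324191767815796 deg/row 0.9323842530538489
[[1, 0.0001, 0.0, 0.0006, -0.74, 0.56, 0.08]]
```

>>> {"method": "step_arm", "body": {"increments": [[1,0.0039,0.0002,0.0008,-0.1,0.5,0],[1,0.0039,0.0002,0.0008,-0.1,0.5,0],[1,0.0039,0.0002,0.0008,-0.1,0.5,0]]}}

```text
t: 19.6
eef_pos: [0.4037, -0.3493, 0.0545]
ee_rot: [0.114, 0.993, -0.005, 0.003]
contact_force: [12.4, -4.2, -5.7]
finger_gap: 0.0205
```

Run:
```python
from h import *
st();print(R.from_quat(monitor.observe()['ee_rot']).as_matrix()[2])
```

```text
t 19.6 guard xy -167.0 1.0 z 54.5 yaw 166.92 F gx,gy,z 13.0 -1.2 -5.7 gap 0.0205 q7 1.45 r 0.534
[-0.00759411 -0.00943963 -0.99992661]
```

>>> {"method": "step_arm", "body": {"increments": [[1,0.0036,0.0002,0.001,0,0.4,0],[1,0.0036,0.0002,0.001,0,0.4,0],[1,0.0036,0.0002,0.001,0,0.4,0]]}}

```text
t: 19.85
eef_pos: [0.4037, -0.3495, 0.0544]
ee_rot: [0.113, 0.994, -0.006, 0.004]
contact_force: [11.2, -4.4, -5.2]
finger_gap: 0.0205
```

Run:
```python
from h import *
st();print(R.from_quat(monitor.observe()['ee_rot']).as_matrix()[2])
```

```text
t 19.85 guard xy -167.0 0.8 z 54.4 yaw 166.99 F gx,gy,z 11.9 -1.8 -5.2 gap 0.0205 q7 1.45 r 0.534
[-0.0090816  -0.01099688 -0.99989829]
```

>>> {"method": "step_arm", "body": {"increments": [[1,0.0037,0.0003,0.001,0,0.45,0],[1,0.0037,0.0003,0.001,0,0.45,0],[1,0.0037,0.0003,0.001,0,0.45,0],[1,0.0037,0.0003,0.001,0,0.45,0]]}}

```text
t: 20.18
eef_pos: [0.4037, -0.3496, 0.0543]
ee_rot: [0.113, 0.994, -0.007, 0.004]
contact_force: [11.7, -4.1, -4.6]
finger_gap: 0.0202
```

Run:
```python
from h import *
st();print(R.from_quat(monitor.observe()['ee_rot']).as_matrix()[2])
```

```text
t 20.18 guard xy -166.9 0.7 z 54.3 yaw 167.06 F gx,gy,z 12.3 -1.3 -4.6 gap 0.0202 q7 1.45 r 0.534
[-0.00865123 -0.0134598  -0.99987199]
```

Steady at 12 ± 1 N. One more half second for margin.

>>> {"method": "step_arm", "body": {"increments": [[1,0.0037,0.0003,0.001,0,0.45,0],[1,0.0037,0.0003,0.001,0,0.45,0],[1,0.0037,0.0003,0.001,0,0.45,0],[1,0.0037,0.0003,0.001,0,0.45,0]]}}

```text
t: 20.52
eef_pos: [0.4036, -0.3498, 0.0543]
ee_rot: [0.112, 0.994, -0.008, 0.003]
contact_force: [11.2, -4.4, -5.7]
finger_gap: 0.0205
```

Run:
```python
from h import *
st();print(R.from_quat(monitor.observe()['ee_rot']).as_matrix()[2])
```

```text
t 20.52 guard xy -167.0 0.6 z 54.3 yaw 167.13 F gx,gy,z 11.9 -1.7 -5.7 gap 0.0205 q7 1.44 r 0.534
[-0.00805611 -0.01606496 -0.9998385 ]
```

>>> {"method": "step_arm", "body": {"increments": [[1,0.0037,0.0003,0.001,0,0.45,0],[1,0.0037,0.0003,0.001,0,0.45,0],[1,0.0037,0.0003,0.001,0,0.45,0]]}}

```text
t: 20.77
eef_pos: [0.4037, -0.3499, 0.0544]
ee_rot: [0.112, 0.994, -0.009, 0.003]
contact_force: [11.5, -4.2, -5.3]
finger_gap: 0.02
```

Run:
```python
from h import *
st();print(R.from_quat(monitor.observe()['ee_rot']).as_matrix()[2])
```

```text
t 20.77 guard xy -166.9 0.5 z 54.4 yaw 167.18 F gx,gy,z 12.1 -1.5 -5.3 gap 0.02 q7 1.44 r 0.534
[-0.00774453 -0.01804136 -0.99980725]
```

The pull held at 12 N from 19.4 to 20.8 s. Now I release and go forward so the pin comes to the mouth.

>>> {"method": "step_arm", "body": {"increments": [[1,0,0,0,0,0,0],[1,-0.004,0,0,-0.3,0.1,0.1],[1,-0.006,0,0,-0.3,0.1,0.1],[1,-0.005,0,0,-0.3,0.1,0.1],[1,0,0,0,0,0,0]]}}

```text
t: 21.18
eef_pos: [0.4167, -0.3527, 0.0538]
ee_rot: [0.115, 0.993, 0.0, -0.003]
contact_force: [1.2, -0.1, -1.3]
finger_gap: 0.0202
```

Run:
```python
from h import *
st();plan(gw(-.147,.001,.053),166.75,2,1)
c=cap('scene');im=c['img'][:,:,::-1]
cv2.imwrite('pics/s13.png',cv2.resize(im[250:330,335:430],None,fx=7,fy=7,interpolation=cv2.INTER_CUBIC))
```

```text
t 21.18 guard xy -153.6 0.8 z 53.8 yaw 166.84 F gx,gy,z 1.2 0.2 -1.3 gap 0.0202 q7 1.46 r 0.546
norm 0.0033222544571590885 deg/row 0.15003821940508796
[[1, -0.0033, 0.0001, 0.0004, -0.01, -0.14, 0.04], [1, -0.0033, 0.0001, 0.0004, -0.01, -0.14, 0.04]]
```

View pics/s13.png

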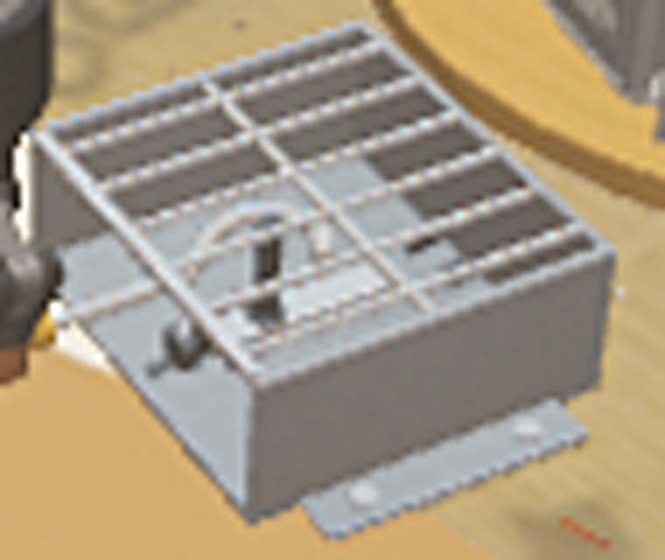

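The bolt is drawn to the buffer (pin at (265,260)) and the hook is moving forward off it. 5 mm further forward, then sideways.

>>> {"method": "step_arm", "body": {"increments": [[1,-0.004,0,0,0,-0.1,0],[1,-0.001,0,0.0005,0,-0.1,0],[1,0,0.005,0,0,0,0],[1,0,0.006,0,0,0,0],[1,0,0,0,0,0,0]]}}

```text
t: 21.65
eef_pos: [0.4228, -0.3412, 0.0522]
ee_rot: [0.115, 0.993, 0.001, -0.002]
contact_force: [0.3, -0.1, -1.3]
finger_gap: 0.0204
```

Run:
```python
from h import *
st();plan(gw(-.148,.033,.053),166.75,4,1)
```

```text
t 21.65 guard xy -150.3 13.3 z 52.2 yaw 166.82 F gx,gy,z 0.4 -0.1 -1.3 gap 0.0204 q7 1.43 r 0.543
norm 0.004951065448682057 deg/row 0.07377799450797007
[[1, -0.0006, 0.0049, -0.0002, 0.01, -0.07, 0.02], [1, -0.0006, 0.0049, -0.0002, 0.01, -0.07, 0.02], [1, -0.0006, 0.0049, -0.0002, 0.01, -0.07, 0.02], [1, -0.0006, 0.0049, -0.0002, 0.01, -0.07, 0.02]]
```

>>> {"method": "step_arm", "body": {"increments": [[1,-0.001,0.005,0,0,0,0],[1,-0.001,0.005,0,0,0,0],[1,-0.001,0.005,0,0,0,0],[1,0,0.004,0,0,0,0],[1,0,0,0,0,0,0]]}}

```text
t: 22.07
eef_pos: [0.4308, -0.3202, 0.0524]
ee_rot: [0.114, 0.993, 0.001, -0.003]
contact_force: [-0.4, 0.1, -2.3]
finger_gap: 0.0203
```

Run:
```python
from h import *
st();plan(gw(-.22,.033,.053),166.75,5,1)
c=cap('scene');im=c['img'][:,:,::-1]
cv2.imwrite('pics/s14.png',cv2.resize(im[250:330,335:430],None,fx=7,fy=7,interpolation=cv2.INTER_CUBIC))
```

```text
t 22.07 guard xy -147.3 35.6 z 52.4 yaw 166.93 F gx,gy,z -0.4 0.0 -2.3 gap 0.0203 q7 1.39 r 0.537
norm 0.014559587492593423 deg/row 0.0702550873038106
[[1, 0.0146, -0.0005, -0.0, 0.01, -0.06, 0.04], [1, 0.0146, -0.0005, -0.0001, 0.01, -0.06, 0.04], [1, 0.0146, -0.0005, -0.0001, 0.01, -0.06, 0.04], [1, 0.0146, -0.0005, -0.0001, 0.01, -0.06, 0.04], [1, 0.0146, -0.0005, -0.0001, 0.01, -0.06, 0.04]]
```

View pics/s14.png

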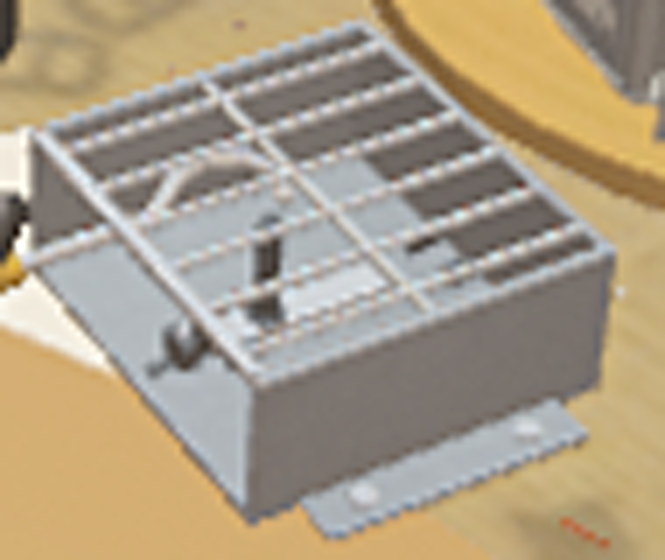

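The hook is clear beside the pin and the bolt is still at the buffer. Withdrawing.

>>> {"method": "step_arm", "body": {"increments": [[1,0.014,0,0,0,0,0],[1,0.016,-0.0005,0,0,0,0],[1,0.016,-0.0005,0,0,0,0],[1,0.016,-0.0005,0,0,0,0],[1,0,0,0,0,0,0]]}}

```text
t: 22.53
eef_pos: [0.369, -0.3079, 0.0527]
ee_rot: [0.113, 0.994, 0.0, -0.002]
contact_force: [-1.2, -0.2, -1.3]
finger_gap: 0.0202
```

Run:
```python
from h import *
st();plan(gw(-.26,.033,.053),166.75,4,1)
```

```text
t 22.53 guard xy -210.2 33.4 z 52.7 yaw 166.97 F gx,gy,z -1.2 -0.5 -1.3 gap 0.0202 q7 1.41 r 0.481
norm 0.0124400646411844 deg/row 0.07518987687602362
[[1, 0.0124, -0.0, -0.0, -0.0, -0.05, 0.05], [1, 0.0124, -0.0001, -0.0, -0.0, -0.05, 0.05], [1, 0.0124, -0.0001, -0.0, -0.0, -0.05, 0.05], [1, 0.0124, -0.0001, -0.0001, -0.0, -0.05, 0.05]]
```

>>> {"method": "step_arm", "body": {"increments": [[1,0.014,0,0,0,0,0],[1,0.014,0,0,0,0,0],[1,0.014,0,0,0,0,0],[1,0.008,0,0,0,0,0],[1,0,0,0,0,0,0]]}}

```text
t: 22.95
eef_pos: [0.3216, -0.2985, 0.0538]
ee_rot: [0.114, 0.993, -0.001, 0.001]
contact_force: [-0.2, -0.6, -1.8]
finger_gap: 0.0203
```

Run:
```python
from h import *
st();plan(np.r_[monitor.observe()['eef_pos'][:2]+[0,.03],.18],160,4,1)
```

```text
t 22.95 guard xy -258.6 31.7 z 53.8 yaw 166.89 F gx,gy,z -0.1 -0.6 -1.8 gap 0.0203 q7 1.43 r 0.439
norm 0.032432212291386035 deg/row 1.7227717808929424
[[1, 0.0016, 0.0072, -0.0316, -0.02, 0.03, 1.72], [1, 0.0019, 0.0072, -0.0316, -0.02, 0.03, 1.72], [1, 0.0021, 0.0072, -0.0316, -0.02, 0.03, 1.72], [1, 0.0023, 0.0071, -0.0316, -0.02, 0.03, 1.72]]
```

>>> {"method": "step_arm", "body": {"increments": [[1,0,0,-0.03,0,0,0],[1,0,0,-0.036,0,0,0],[1,0,0.003,-0.034,0,0,0],[1,0,0.005,-0.02,0,0,0]]}}

```text
t: 23.28
eef_pos: [0.3248, -0.2896, 0.1748]
ee_rot: [0.114, 0.994, 0.004, -0.001]
contact_force: [0.5, -0.6, -1.4]
finger_gap: 0.0204
```

Run:
```python
from h import *
st();plan([.455,-.06,.18],135,7,1)
c=cap('scene','s15.png')
```

```text
t 23.28 guard xy -257.4 41.1 z 174.8 yaw 166.96 F gx,gy,z 0.7 -0.5 -1.4 gap 0.0204 q7 1.65 r 0.435
norm 0.03771572250170742 deg/row 4.565432841167447
[[1, -0.0107, 0.0362, -0.0005, 0.05, -0.04, 4.57], [1, -0.0078, 0.0369, -0.0005, 0.05, -0.04, 4.57], [1, -0.0048, 0.0374, -0.0006, 0.05, -0.04, 4.57], [1, -0.0018, 0.0377, -0.0006, 0.05, -0.04, 4.57], [1, 0.0012, 0.0377, -0.0006, 0.05, -0.04, 4.57], [1, 0.0042, 0.0375, -0.0007, 0.05, -0.04, 4.57], [1, 0.0071, 0.037, -0.0007, 0.05, -0.04, 4.57]]
```

View pics/s15.png

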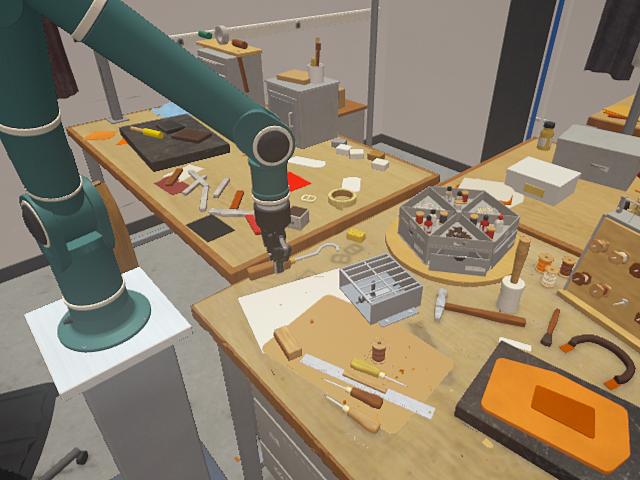

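The rod is lifted clear of the guard and the bystanders are in place: spool (379,350), wax (355,235), weight (300,215). I carry it back to the mat at (210,228).

>>> {"method": "step_arm", "body": {"increments": [[1,-0.01,0.036,0,0,0,4.6],[1,-0.008,0.037,0,0,0,4.6],[1,-0.005,0.037,0,0,0,4.6],[1,-0.002,0.037,0,0,0,4.6],[1,0.001,0.037,0,0,0,4.6],[1,0.004,0.037,0,0,0,4.6],[1,0.007,0.037,0,0,0,4.6]]}}

```text
t: 23.92
eef_pos: [0.4703, -0.0671, 0.1832]
ee_rot: [0.406, 0.914, 0.0, 0.009]
contact_force: [0.8, -0.4, -0.8]
finger_gap: 0.0204
```

Run:
```python
from h import *
st();print(monitor.observe()['eef_pos']);plan([.4053,.188,.15],100,7,1)
```

```text
t 23.92 guard xy -166.8 291.0 z 183.2 yaw 132.13 F gx,gy,z 0.9 -0.2 -0.8 gap 0.0204 q7 0.47 r 0.475
[ 0.47032631 -0.06711619  0.18318756]
norm 0.03790808045147712 deg/row 4.593219741258621
[[1, 0.0333, 0.0175, 0.0044, 0.1, 0.11, 4.59], [1, 0.0346, 0.0148, 0.0044, 0.1, 0.11, 4.59], [1, 0.0357, 0.012, 0.0044, 0.1, 0.11, 4.59], [1, 0.0365, 0.0091, 0.0045, 0.1, 0.11, 4.59], [1, 0.0371, 0.0062, 0.0045, 0.1, 0.11, 4.59], [1, 0.0375, 0.0032, 0.0046, 0.1, 0.11, 4.59], [1, 0.0376, 0.0002, 0.0047, 0.1, 0.11, 4.59]]
```

>>> {"method": "step_arm", "body": {"increments": [[1,0.033,0.0175,0.004,0.1,0.1,4.6],[1,0.0345,0.015,0.004,0.1,0.1,4.6],[1,0.0355,0.012,0.004,0.1,0.1,4.6],[1,0.0365,0.009,0.004,0.1,0.1,4.6],[1,0.037,0.006,0.004,0.1,0.1,4.6],[1,0.0375,0.003,0.004,0.1,0.1,4.6],[1,0.03,0,0.004,0.1,0.1,4],[1,0,0,0,0,0,0]]}}

```text
t: 24.58
eef_pos: [0.4183, 0.2077, 0.1564]
ee_rot: [0.646, 0.763, 0.011, 0.002]
contact_force: [-1.1, 0.1, -1.1]
finger_gap: 0.0203
```

Run:
```python
from h import *
st();print(monitor.observe()['eef_pos']);plan([.4053,.188,.08],100,4,1)
c=cap('wrist','w16.png');np.savez('/tmp/mat2.npz',**c)
```

```text
t 24.58 guard xy -280.4 546.5 z 156.4 yaw 99.5 F gx,gy,z -1.1 -0.2 -1.1 gap 0.0203 q7 -0.69 r 0.467
[0.41828425 0.2076671  0.15640214]
norm 0.01998854760124426 deg/row 0.3517288385645182
[[1, -0.0045, -0.0044, 0.019, 0.28, -0.17, -0.13], [1, -0.0045, -0.0043, 0.019, 0.28, -0.17, -0.13], [1, -0.0044, -0.0042, 0.019, 0.28, -0.17, -0.13], [1, -0.0043, -0.0041, 0.0191, 0.28, -0.17, -0.13]]
```

View pics/w16.png

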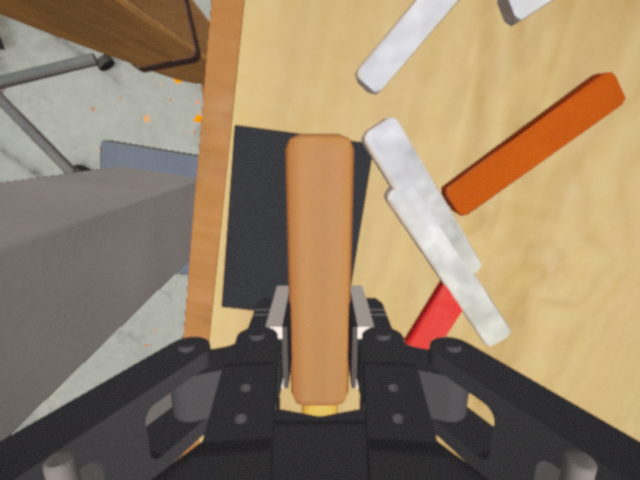

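Run:
```python
from h import *
c=dict(np.load('/tmp/mat2.npz'))
a=Pz(c,235.5,126.,.004);b=Pz(c,222.5,306.,.004);print(a,b,np.linalg.norm(a-b))
d=(b-a)[:2];d/=np.linalg.norm(d);n=np.array([-d[1],d[0]]);print('centre',(a+b)[:2]/2+.05*n,(a+b)[:2]/2-.05*n,np.degrees(np.arctan2(d[1],d[0])))
c=dict(np.load('/tmp/mat.npz'))
for uv in [(321.5,22),(421,31),(400,175.5),(308,165.5)]: print(Pz(c,*map(float,uv),.004).round(4))
```

```text
[0.3516349  0.27333239 0.004     ] [0.35627083 0.13632235 0.004     ] 0.13708845697478259
centre [0.40392426 0.20651822] [0.30398146 0.20313652] -88.06205588634327
[0.3511 0.2725 0.004 ]
[0.4473 0.2779 0.004 ]
[0.455  0.1393 0.004 ]
[0.3564 0.1355 0.004 ]
```

>>> {"method": "step_arm", "body": {"increments": [[1,-0.0045,-0.004,0.019,0.3,-0.2,-0.1],[1,-0.0045,-0.004,0.019,0.3,-0.2,-0.1],[1,-0.004,-0.004,0.019,0.3,-0.2,-0.1],[1,-0.004,-0.003,0.016,0.3,-0.2,-0.1],[1,0,0,0,0,0,0]]}}

```text
t: 25.05
eef_pos: [0.4129, 0.1862, 0.0817]
ee_rot: [0.641, 0.767, 0.0, 0.003]
contact_force: [0.8, -0.1, -1.5]
finger_gap: 0.0205
```

Run:
```python
from h import *
st();print(monitor.observe()['eef_pos']);plan([.4063,.1875,.032],100,4,1)
```

```text
t 25.05 guard xy -280.8 524.4 z 81.7 yaw 100.23 F gx,gy,z 0.8 0.1 -1.5 gap 0.0205 q7 -0.78 r 0.453
[0.41287809 0.18618208 0.081737  ]
norm 0.012546854251342323 deg/row 0.10801002068511345
[[1, 0.0007, -0.0016, 0.0124, 0.06, 0.07, 0.06], [1, 0.0007, -0.0016, 0.0124, 0.06, 0.07, 0.06], [1, 0.0006, -0.0016, 0.0124, 0.06, 0.07, 0.06], [1, 0.0006, -0.0016, 0.0124, 0.06, 0.07, 0.06]]
```

>>> {"method": "step_arm", "body": {"increments": [[1,0.001,-0.002,0.013,0.1,0.1,0],[1,0.001,-0.002,0.013,0.1,0.1,0],[1,0,-0.001,0.012,0,0,0],[1,0,-0.001,0.008,0,0,0],[1,0,0,0,0,0,0]]}}

```text
t: 25.47
eef_pos: [0.4126, 0.1851, 0.0362]
ee_rot: [0.643, 0.766, 0.002, 0.002]
contact_force: [0.2, -0.6, -2.4]
finger_gap: 0.0201
```

Run:
```python
from h import *
st();print(monitor.observe()['eef_pos']);plan([.4063,.1875,.026],100,2,1)
```

```text
t 25.47 guard xy -280.8 523.3 z 36.2 yaw 99.94 F gx,gy,z 0.3 -0.5 -2.4 gap 0.0201 q7 -0.86 r 0.452
[0.41262431 0.18513446 0.03621226]
norm 0.006121332283564819 deg/row 0.1892258059972961
[[1, 0.0017, -0.0029, 0.0051, 0.19, 0.01, -0.03], [1, 0.0017, -0.0029, 0.0051, 0.19, 0.01, -0.03]]
```

>>> {"method": "step_arm", "body": {"increments": [[1,0.002,-0.004,0.002,0.1,0,0],[1,0.001,-0.003,0.003,0.1,0,0],[1,0,-0.001,0.002,0.1,0,0],[1,0,0,0,0,0,0]]}}

```text
t: 25.8
eef_pos: [0.4059, 0.1872, 0.0307]
ee_rot: [0.644, 0.765, 0.002, 0.001]
contact_force: [1.7, 0.1, -2.3]
finger_gap: 0.0204
```

Run:
```python
from h import *
st();print(monitor.observe()['eef_pos']);plan([.4063,.1875,.026],100,1,1)
```

```text
t 25.8 guard xy -287.8 523.7 z 30.7 yaw 99.87 F gx,gy,z 1.6 0.5 -2.3 gap 0.0204 q7 -0.88 r 0.447
[0.40590059 0.18716613 0.03071414]
norm 0.004742792764756591 deg/row 0.30540446001429616
[[1, 0.0003, 0.0004, 0.0047, 0.28, -0.02, -0.13]]
```

>>> {"method": "step_arm", "body": {"increments": [[1,0,0.0003,0.0025,0.1,0,0],[1,0,0,0.0015,0.1,0,0],[1,0,0,0.0005,0,0,0],[1,0,0,0,0,0,0]]}}

```text
t: 26.13
eef_pos: [0.407, 0.1876, 0.0268]
ee_rot: [0.644, 0.765, 0.001, 0.001]
contact_force: [-0.3, 0.9, -2.1]
finger_gap: 0.0205
```

Run:
```python
from h import *
st();print(monitor.observe()['eef_pos']);plan([.4063,.1875,.026],100,1,1)
```

```text
t 26.13 guard xy -286.8 524.5 z 26.8 yaw 99.89 F gx,gy,z -0.5 0.8 -2.1 gap 0.0205 q7 -0.89 r 0.448
[0.40704164 0.1876475  0.02676764]
norm 0.0010775228269582027 deg/row 0.21445204385189487
[[1, -0.0, -0.0008, 0.0008, 0.18, -0.03, -0.11]]
```

>>> {"method": "step_arm", "body": {"increments": [[1,0,0,0.0008,0,0,0],[1,0,0,0.0003,0,0,0],[0.65,0,0,0,0,0,0],[0.5,0,0,0,0,0,0],[0.45,0,0,0,0,0,0],[0.45,0,0,0,0,0,0]]}}

```text
t: 26.63
eef_pos: [0.4077, 0.1881, 0.026]
ee_rot: [0.643, 0.765, 0.002, 0.001]
contact_force: [1.0, 0.6, 0.5]
finger_gap: 0.0472
```

Run:
```python
from h import *
st();c=cap('wrist','w17.png')
```

```text
t 26.63 guard xy -286.2 525.0 z 26.0 yaw 99.9 F gx,gy,z 0.8 0.8 0.5 gap 0.0472 q7 -0.89 r 0.449
```

View pics/w17.png

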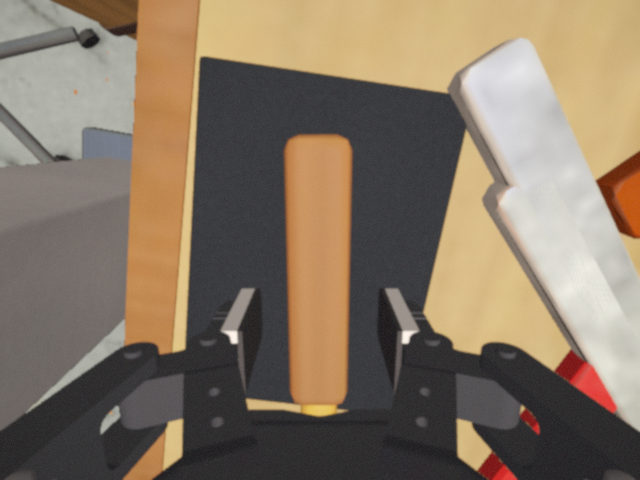

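The rod is released and lies flat, its handle from (318,135) to (318,405) on the mat. I lift straight up and back off to check.

>>> {"method": "step_arm", "body": {"increments": [[0.45,0,0,-0.015,0,0,0],[0.45,0,0,-0.03,0,0,0],[0.45,0,0,-0.04,0,0,0],[0.3,0,0,-0.04,0,0,0],[0,-0.02,0,-0.035,0,0,0],[0,-0.03,0,-0.025,0,0,0],[0,-0.03,0,-0.015,0,0,0],[0,0,0,0,0,0,0],[0,0,0,0,0,0,0]]}}

```text
t: 27.43
eef_pos: [0.4208, 0.1073, 0.2349]
ee_rot: [0.641, 0.767, 0.0, 0.001]
contact_force: [0.3, 0.0, -0.8]
finger_gap: 0.0854
```

Run:
```python
from h import *
st();c=cap('wrist','w18.png');np.savez('/tmp/matf.npz',**c);print(monitor.observe()['eef_pos'])
t=cap('top');s=cap('scene','s18.png')
im=t['img'][:,:,::-1]
cv2.imwrite('pics/t18.png',cv2.resize(im[200:310,370:480],None,fx=5,fy=5,interpolation=cv2.INTER_CUBIC))
for n,u,v in [('wax',332,213),('wt',261,238),('spool',487,319)]: print(n,P(t,u,v).round(4))
```

```text
t 27.43 guard xy -255.0 449.4 z 234.9 yaw 100.23 F gx,gy,z 0.3 0.1 -0.8 gap 0.0854 q7 -0.32 r 0.434
[0.42082055 0.10714051 0.23463334]
wax [ 0.7066 -0.1536  0.0194]
wt [0.6241 0.0312 0.0522]
spool [ 0.4059 -0.5296  0.0483]
```

View pics/w18.png

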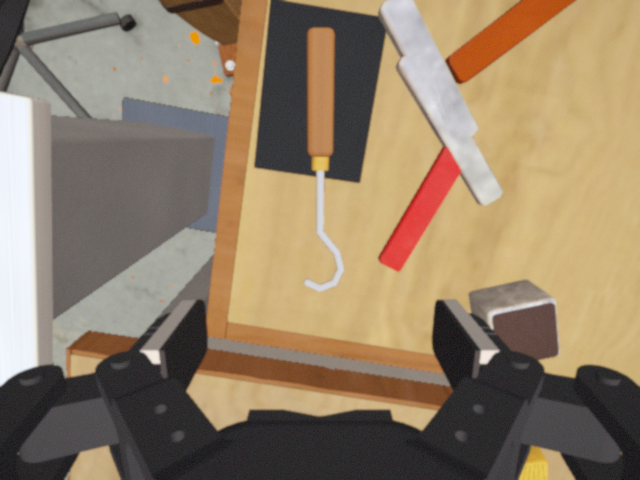

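View pics/t18.png

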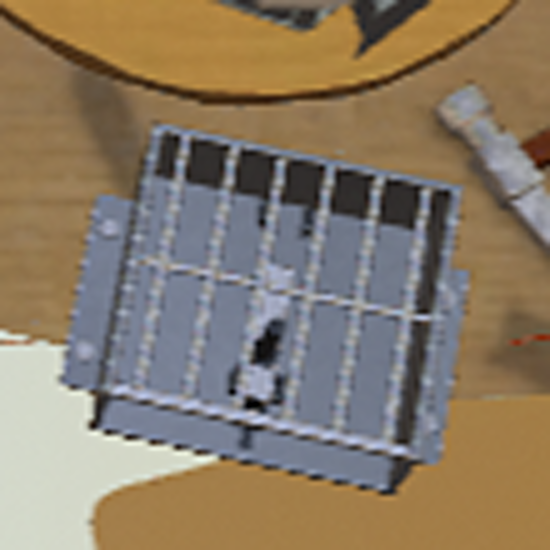

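The rod lies with its handle from (320,28) to (320,155) on the mat, and the bolt's bar is against the buffer. Now the numeric check of the handle centre.

Run:
```python
from h import *
c=dict(np.load('/tmp/matf.npz'));p=cloud(c);V,U=np.mgrid[:480,:640]
m=(U>295)&(U<345)&(V>15)&(V<157)&(p[...,2]>.02)&(p[...,2]<.05)
q=p[m];r=cv2.minAreaRect((q[:,:2]*1000).astype(np.float32));print(r,np.percentile(q[:,2],[5,50,95]))
A=np.c_[q[:,:2]-q[:,:2].mean(0),np.ones(len(q))];print('top slope',np.linalg.lstsq(A,q[:,2],rcond=None)[0])
```

```text
((404.6671142578125, 206.1431121826172), (22.045440673828125, 99.94696044921875), 9.879223823547363) [0.025887   0.02914264 0.03066057]
top slope [-0.00087067 -0.00157079  0.02889637]
```

The handle centre is at (0.4047, 0.2061) against the mat centre at (0.403, 0.206). It lies flat, so I hand in.

```bash
python3 -c "
from h import *
print(bot.finish_job())"
```

```text
the job is handed in; nothing more can be done
None
```

I drew the bolt about 46 mm, until it bore on its buffer, and seated it with a pull of about 12 N. I then unhooked the rod with the bolt left drawn and handed the job in at about 27 s of the 67 s allowed.

- **Pull:** the readings along the guard's axis stayed between 11 and 13 N from 19.4 to 20.8 s. Before that, the first hold wandered: it peaked at 14.9 N along the axis (about 17–18 N in total), then dropped to 9.6 N, so I held again steadily. I saw only one force reading per move, so short peaks in between were not seen. The pull readings also include about 5 N downward, partly the rod's own weight.
- **Bolt:** the last top view shows it still drawn, with its bar against the buffer.
- **Rod:** it lies flat, with the middle of its handle about 2 mm from my estimate of the mat's centre.
- **Bystanders:** the spool, wax block and weight read within about 2 mm sideways of their starting positions. The spool's and weight's heights differed by 4–5 mm between the two top-camera readings, which I took as noise.

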